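# Unstack the brake and milk-line parts

## Robot

A 6-joint arm with a two-finger parallel gripper is mounted at the origin on the work surface. World frame = base frame: x ahead of the robot, y to its left, z up, the work surface at z = 0. Lengths are in m, angles in rad, forces in N, time in s.
With the tool pointing down it reaches from about 0.375 to 0.975 m from the base axis. Payload 3.8 kg.
Tool frame: the origin (TCP) lies midway between the tips of the shut fingers; the grasp point (between the pads) lies 19 mm behind it; z points along the fingers, y is the direction in which the jaws open and shut (so a half turn about z gives the same grasp; the last joint's range is limited). The gripper opens to 85 mm and grips with 20 to 120 N. Pads are 22 mm wide; open, the fingers measure 114 mm over their backs; the gripper's body (76 mm by 85 mm) begins 54 mm behind the grasp point. The pads swing forward as they close: fully open they stand 13 mm farther back than shut.
Start: joints at [1.145, 0.264, 1.604, -0, 1.274, -0.037], TCP at [0.256, 0.625, 0.231] pointing down, gripper open.
Joint ranges: [-2.63, 2.63], [-0.94, 2.18], [0.31, 2.57], [-1.31, 4.45], [0, 2.66], [-2.55, 2.55]. Speed limits (rad/s): [2.57, 2.57, 3.14, 3.14, 3.14, 3.14].

## Interface

Orientations are given as a rotation vector (axis times angle).
In Python, from workcell import bot gives the robot as it stands.
- The arm moves only by the tool arm_command, never from a script. Its argument "targets" is text: rows parted by semicolons, each of 7 numbers parted by spaces: the shift along the tool's x, y, z in mm, then the turn, a rotation vector about the tool's x, y, z in degrees, then the opening, from 0 (shut) to 1 (fully open). A call has 1 to 10 rows; each row is the pose to reach, as a shift and turn from the pose commanded when the call began, along the tool's axes at that moment; what a row does not reach only later rows make up. A row lasts 1/12 s, in which the tool goes at most 41.7 mm and 7.16 degrees, less where a joint would pass 70% of its speed; a pose out of reach is approached as far as the arm can. A call with a gripper value outside its range is refused whole. The fingers move at their own pace and stop on an object; "newtons" is the grip in N (left out, the last holds). Time passes only in rows, so rows that repeat a pose let the fingers close. It gives the time, the measured TCP pose, the force and the opening at its end, in the units of the state.
- bot.read_state(): the state, without advancing time (a new reading comes with each control period).
- bot.read_camera(name): name is "scene" or "top" or "wrist"; returns (picture, depth): 384x512x3 uint8, blue, green, red; 384x512 float32, m along the optical axis (not along the pixel's ray), 0 where there is no reading.
- bot.camera_params(name): a dict with "fov_y" (degrees; the focal length in pixels is half the picture's height over the tangent of half this angle, whatever the lens; pixels are square), "cx", "cy" (the principal point, pixels), "xyz" and "rotation" of the camera in the world; the wrist camera has in their place "T_tool_cam" (4x4, takes a point from camera to tool coordinates, whose origin is the TCP and whose axes are the flange's). Camera axes: x right, y up, looking along -z (the intrinsics and any distortion apply to the point x, -y, -z); pixel columns grow to the right and rows downward; lengths in m; the calibration is good to about 2 mm. The wrist camera is an equidistant fisheye: a pixel r from the principal point sees the ray r / f radians off the axis. A picture is of the moment at which its call begins: read the wrist's pose just before it. camera_params takes no time and is no camera call.
- bot.finish_job(): hands the job in, once; it reports no verdict.
The state is a dict: "time": time; "q": joint angles; "joint_vel": joint speeds; "joint_torque": joint torques, N m; "tool_pos": TCP position; "tcp_rot": TCP orientation; "wrist_force": force on the tool from outside, world axes, zero at the start; "torque": the same for the moment, N m; "width": opening from 0.0 (shut) to 1.0 (fully open).
Only numpy, scipy, OpenCV 4.12 (cv2) and the standard library are available. Lean on these libraries where they do the work, as an engineer would, in place of code of your own. Each camera call takes 0.05 s, during which the arm holds its last target.

## Task

Take the pile of parts on the crate bench apart from the top down, one piece at a time, finishing each before the next: put the steel lid on the mouth of the little can, stand the PVC tee over the upright peg, lay the smaller brake pad flat inside the smaller tray and the larger brake pad flat inside the larger tray. Let nothing tip over, let go of everything, and leave the hammer and the blue lance tip where they lie.

Things in the scene. Friction and masses are not known exactly. Their poses are not given: they have to be found in the camera images.
- lid_c (a point): Small stainless lid, top of the pile, 28 mm tall in all: a round plug 36 mm across and 6 mm high underneath, a flange 62 mm across and 4 mm thick, then a plain round knob 20 mm across and 18 mm high to hold it by. Point: on its axis, half-way up (14 mm above its underside, 14 mm below the knob's top; the knob starts 4 mm below this point). z up. 90 g or so.
- tee_c (a point): Grey PVC tee joint, second in the pile, standing on one end of its run, with the lid resting on the other end. Run: upright tube 50 mm tall, 36 mm outside, 24 mm bore open right through. The branch sticks out level along its +x at half height, up to 29 mm across, ending 46 mm from the run's axis. Point: on the run's axis, half-way up (25 mm). z up along the run. About 70 g.
- pad_small_c (a point): Smaller brake pad, third in the pile, lying flat: steel back plate 78 x 40 x 5 mm below, dark friction block 64 x 38 x 11 mm on it, 16 mm thick in all. Point: its centre, half-way up (8 mm). x along its length, y across, z up.
- pad_large_c (a point): Larger brake pad, bottom of the pile, lying flat on the bench: steel back plate 112 x 50 x 5 mm below, dark friction block 92 x 46 x 13 mm on it, 18 mm thick in all. Point: its centre, half-way up (9 mm). x along its length, y across, z up.
- can: Open stainless sampling can, fixed on the bench, 72 mm across, narrowing to a neck 56 mm outside, mouth 48 mm inside, rim 48 mm above the bench. Origin: centre of its underside, on the bench. The lid's plug drops 6 mm into the mouth, its flange resting on the rim.
- peg: Wooden base plate 80 x 80 x 6 mm fixed on the bench with an upright steel peg in its centre, 10 mm across and 28 mm tall above the plate (top 34 mm above the bench). Origin: under the peg, on the bench. The tee stands on the plate with the peg inside its run; the branch may point anywhere.
- tray_small: Smaller shallow aluminium tray fixed on the bench, inside 100 x 62 mm, floor 4 mm thick, rim top 10 mm above the bench, rim 5 mm wide. Origin: centre of its underside, on the bench; x along its length, y across.
- tray_large: Larger shallow aluminium tray fixed on the bench, inside 134 x 72 mm, floor 4 mm thick, rim top 10 mm above the bench, rim 5 mm wide. Origin: centre of its underside, on the bench; x along its length, y across.
- hammer: Loose hammer lying on the bench beyond the pile, 270 mm long, handle towards the robot, about 26 mm high throughout, head 78 mm across. Origin: under its middle; x along it towards the head. To be left alone.
- lance: Loose blue sprayer lance tip lying on the bench, 93 mm long, thin with a hexagonal nut up to 27 mm across, brass end. Origin: under its middle, on the bench; x along it. To be left alone.
Mind the look-alikes: they are no part of the job. Leave any black or purple look-alike of the tray_large alone.

How it is judged:
On the way, in this order (a step that is already met when the one before it is completed fails the run):
1. the lid sits on the can, let go (horizontal distance between lid_c and can below 0.009 m and z of lid_c in the frame of can below 0.06 m and angle between lid_c's own z axis and vertical below 0.08 rad and contact force between the fingers and lid below 0.2 N), for 0.2 s.
2. the tee stands over the peg, let go (horizontal distance between tee_c and peg below 0.01 m and z of tee_c in the frame of peg below 0.035 m and angle between tee_c's own z axis and vertical below 0.08 rad and contact force between the fingers and tee below 0.2 N), for 0.2 s.
3. the smaller brake pad lies flat in the smaller tray, let go (horizontal distance between pad_small_c and tray_small below 0.017 m and z of pad_small_c in the frame of tray_small below 0.016 m and angle between pad_small_c's own z axis and vertical below 0.08 rad and contact force between the fingers and pad_small below 0.2 N), for 0.2 s.
4. the larger brake pad lies flat in the larger tray, let go (horizontal distance between pad_large_c and tray_large below 0.017 m and z of pad_large_c in the frame of tray_large below 0.0172 m and angle between pad_large_c's own z axis and vertical below 0.08 rad and contact force between the fingers and pad_large below 0.2 N), for 0.2 s.
At the end, for the whole second after the job is handed in: The lid is seated on the can (axis within 9 mm, plug in the mouth), the tee stands over the peg down on its plate (within 10 mm), each brake pad lies flat on the floor of its own tray (centre within 17 mm of the tray's centre, which the rims allow), all upright within 0.08 rad, released and at rest (all of step 1 and all of step 2 and all of step 3 and all of step 4 and linear speed of each of lid, tee, pad_small, pad_large below 0.02 m/s); the robot touches nothing.
It fails at once if the hammer is moved more than 20 mm (distance of hammer from where it was at the start of the episode above 0.02 m).
It fails at once if the lance tip is moved more than 20 mm (distance of lance from where it was at the start of the episode above 0.02 m).
It fails at once if a part of the pile tips over (more than 0.7 rad) (angle between any of lid_c, tee_c, pad_small_c, pad_large_c's own z axis and vertical above 0.7 rad).
It also fails if it takes over 120 s, if anything falls off the work surface, if the arm or the gripper's body presses on something with over 40 N, if the wrist force passes 120 N, or if a joint passes its speed limit or range.

## Working session

There is one attempt and no reset: what is moved stays moved. The work goes in short steps, Python scripts to look and compute and a tool call to move; the robot and the scene stay as the last step left them, time stands still between calls to the robot, and variables do not carry over. Pictures are saved under pics/ and viewed, and the job is handed in when it is done.

Besides the shell and the picture viewer there is one more tool, called after "Request:" as name(argument=value, ...) on one line, values as JSON. arm_command: Moves the arm, as the interface text tells. Its arguments: {"type":"object","properties":{"targets":{"type":"string"},"newtons":{"type":"number"}},"required":["targets"]}

```bash
mkdir -p pics; ls
python3 - <<'E'
from workcell import bot
import cv2,numpy as np
print(bot.read_state())
for n in ("scene","top","wrist"):
    p=bot.camera_params(n); print(n,p)
    im,d=bot.read_camera(n); cv2.imwrite(f"pics/{n}0.png",im); np.save(f"pics/{n}0.npy",d)
    print((d>0).mean())
E
```

```text
pics
{'time': 0.0, 'q': array([ 1.14510843e+00,  2.64745945e-01,  1.60536990e+00,  6.06677036e-07,
        1.27364994e+00, -3.69251204e-02]), 'joint_vel': array([ 0.00014128,  0.00059264,  0.00179647, -0.00057967, -0.00101204,
       -0.00097144]), 'joint_torque': array([ 6.50242400e-04, -5.15111697e+01, -3.67310858e+01,  1.66328609e-04,
        1.29792426e-02, -2.56345481e-05]), 'tool_pos': array([0.25557788, 0.62397538, 0.22996906]), 'tcp_rot': array([-0.60673241, -3.08193699,  0.0033219 ]), 'wrist_force': array([ 0.74719542, -0.15797626,  0.04483856]), 'torque': array([-0.00644297,  0.02206868, -0.07002258]), 'width': 0.9998992216750539}
scene {'fov_y': 46.3929230250093, 'cx': 253.97723950094283, 'cy': 193.16230371143743, 'xyz': array([0.8880089 , 0.61744008, 1.07174059]), 'rotation': array([0.24647707, 0.86714332, 2.47300469])}
0.9960683186848959
top {'fov_y': 55.914358013062795, 'cx': 254.2534975715671, 'cy': 191.2362595399758, 'xyz': array([ 0.34233371, -0.06635608,  1.15880828]), 'rotation': array([ 0.10901961, -0.0848889 , -1.58553877])}
0.9959869384765625
wrist {'fov_y': 65.70646984690485, 'cx': 252.02951275822986, 'cy': 195.48104197199865, 'T_tool_cam': array([[-5.21290956e-04,  9.65557836e-01,  2.60187997e-01,
         6.75670960e-02],
       [ 9.99999603e-01,  6.91314791e-04, -5.61953920e-04,
        -8.83527121e-04],
       [-7.22470822e-04,  2.60187601e-01, -9.65557813e-01,
        -1.42947825e-01],
       [ 0.00000000e+00,  0.00000000e+00,  0.00000000e+00,
         1.00000000e+00]])}
0.9813079833984375
```

View pics/scene0.png

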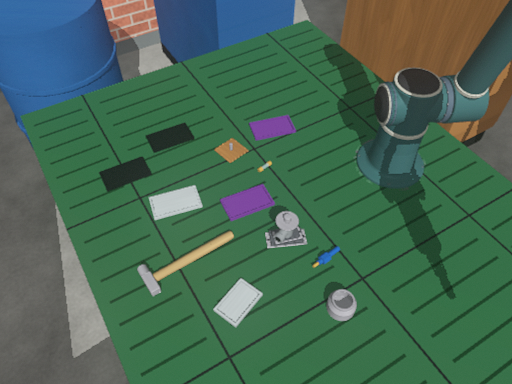

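View pics/top0.png

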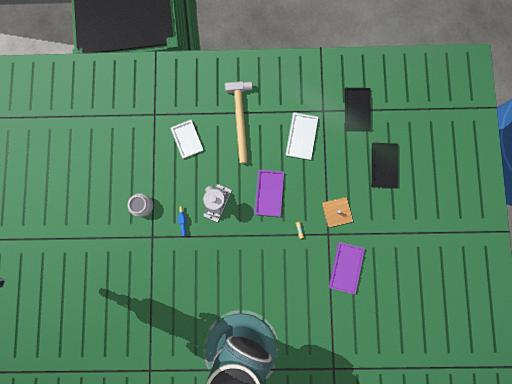

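View pics/wrist0.png

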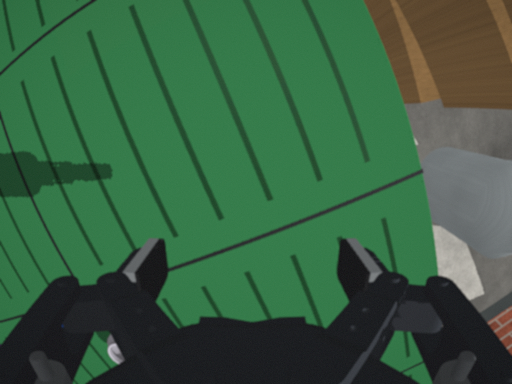

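The top view shows the pile at about (215,200), can (140,205), peg (340,212), white trays at (187,139) and (302,136), hammer, lance (183,222). The purple and black trays are decoys. Next I'll set up the measuring helpers.

```bash
cat > h.py <<'E'
import numpy as np,cv2
from scipy.spatial.transform import Rotation as R
from workcell import bot
def cam(n):
    p=bot.camera_params(n); f=192/np.tan(np.radians(p['fov_y']/2))
    if n=='wrist':
        s=bot.read_state(); T=np.eye(4);T[:3,:3]=R.from_rotvec(s['tcp_rot']).as_matrix();T[:3,3]=s['tool_pos'];T=T@p['T_tool_cam']
    else:
        T=np.eye(4);T[:3,:3]=R.from_rotvec(p['rotation']).as_matrix();T[:3,3]=p['xyz']
    return dict(n=n,f=f,cx=p['cx'],cy=p['cy'],T=T)
def rays(c,uv):
    uv=np.atleast_2d(uv).astype(float); x=(uv[:,0]-c['cx'])/c['f'];y=(uv[:,1]-c['cy'])/c['f']
    if c['n']=='wrist':
        r=np.hypot(x,y);k=np.where(r>1e-9,np.tan(r)/np.maximum(r,1e-9),1);x=x*k;y=y*k
    return np.c_[x,-y,-np.ones(len(x))]
def plane(c,uv,z):
    d=rays(c,uv)@c['T'][:3,:3].T;o=c['T'][:3,3]
    return o+d*((z-o[2])/d[:,2])[:,None]
def cloud(c,dep):
    v,u=np.mgrid[:384,:512]
    P=rays(c,np.c_[u.ravel(),v.ravel()])*dep.reshape(-1,1)
    return (P@c['T'][:3,:3].T+c['T'][:3,3]).reshape(384,512,3)
def proj(c,P):
    q=(np.atleast_2d(P)-c['T'][:3,3])@c['T'][:3,:3];x=q[:,0]/-q[:,2];y=-q[:,1]/-q[:,2]
    if c['n']=='wrist':
        r=np.hypot(x,y);k=np.where(r>1e-9,np.arctan(r)/np.maximum(r,1e-9),1);x=x*k;y=y*k
    return np.c_[c['cx']+c['f']*x,c['cy']+c['f']*y]
E
python3 - <<'E'
from h import *
for n,crops in (("top",[(100,60,380,300)]),("scene",[(90,80,370,340)])):
    im=cv2.imread(f"pics/{n}0.png");d=np.load(f"pics/{n}0.npy");c=cam(n);W=cloud(c,d)
    a=W[150:250,100:400,2];print(n,"table z",np.median(a),np.std(a[abs(a-np.median(a))<.008]))
    for x0,y0,x1,y1 in crops:
        cv2.imwrite(f"pics/{n}_crop.png",cv2.resize(im[y0:y1,x0:x1],None,fx=2.3,fy=2.3,interpolation=cv2.INTER_CUBIC))
    hsv=cv2.cvtColor(im,cv2.COLOR_BGR2HSV)
    m=((W[...,2]>.004)&(W[...,2]<.15)&(W[...,0]>.25)&(W[...,0]<.95)&(abs(W[...,1])<.5)).astype(np.uint8)
    k,l,st,ce=cv2.connectedComponentsWithStats(m)
    for i in range(1,k):
        if st[i,4]>40:
            P=W[l==i];print(st[i],P.mean(0).round(3),"zmax",P[:,2].max().round(3),np.median(im[l==i],0))
E
```

```text
top table z 0.0003749712822097573 0.0026010600001656592
[225  81  28  84 799] [ 0.734 -0.007  0.022] zmax 0.031 [154. 196. 209.]
[344  87  28  45 751] [ 0.753 -0.394  0.007] zmax 0.016 [49. 49. 45.]
[285 113  33  47 687] [ 0.664 -0.209  0.007] zmax 0.017 [242. 239. 235.]
[171 118  33  42 431] [0.661 0.169 0.007] zmax 0.015 [245. 242. 238.]
[371 142  25  46 596] [ 0.562 -0.463  0.007] zmax 0.016 [49. 48. 45.]
[254 170  30  47 664] [ 0.479 -0.098  0.007] zmax 0.015 [201.  95. 166.]
[204 185  28  37 654] [0.45  0.068 0.06 ] zmax 0.116 [205.  196.5 201. ]
[127 194  26  23 371] [0.444 0.309 0.028] zmax 0.052 [139. 133. 135.]
[323 198  30  30 515] [ 0.415 -0.312  0.007] zmax 0.037 [106. 160. 212.]
[178 207   9  29 154] [0.392 0.179 0.017] zmax 0.027 [196. 131.  64.]
[296 222   8  17  68] [ 0.36  -0.191  0.012] zmax 0.018 [135.5 206.5 207. ]
[334 243  31  22 344] [ 0.282 -0.343  0.007] zmax 0.018 [200.  95. 165.]
scene table z 4.1188672643133195e-05 0.002642828003740035
[249 120  27  20 180] [ 0.286 -0.34   0.007] zmax 0.014 [158.  70. 124.]
[147 124  47  28 306] [ 0.565 -0.455  0.007] zmax 0.014 [38. 45. 34.]
[215 138  32  25 278] [ 0.419 -0.307  0.008] zmax 0.035 [ 78. 128. 172.]
[ 98 157  53  34 513] [ 0.753 -0.39   0.007] zmax 0.015 [39. 45. 34.]
[256 161  15  11  59] [ 0.361 -0.187  0.01 ] zmax 0.017 [106. 173. 175.]
[219 183  55  38 589] [ 0.48  -0.095  0.007] zmax 0.015 [159.  71. 126.]
[147 186  54  34 558] [ 0.668 -0.205  0.007] zmax 0.016 [200. 200. 193.]
[265 211  42  37 938] [0.459 0.079 0.055] zmax 0.116 [153. 151. 147.]
[ 137  231   96   66 1169] [0.741 0.    0.021] zmax 0.03 [127. 171. 184.]
[312 246  27  22 201] [0.396 0.184 0.017] zmax 0.028 [180. 107.  44.]
[213 278  49  50 671] [0.664 0.172 0.007] zmax 0.016 [199. 199. 191.]
[326 290  30  31 624] [0.452 0.32  0.028] zmax 0.053 [162. 156. 157.]
```

```bash
ls pics
```

```text
scene0.npy
scene0.png
scene_crop.png
top0.npy
top0.png
top_crop.png
wrist0.npy
wrist0.png
```

View crops.

View pics/top_crop.png

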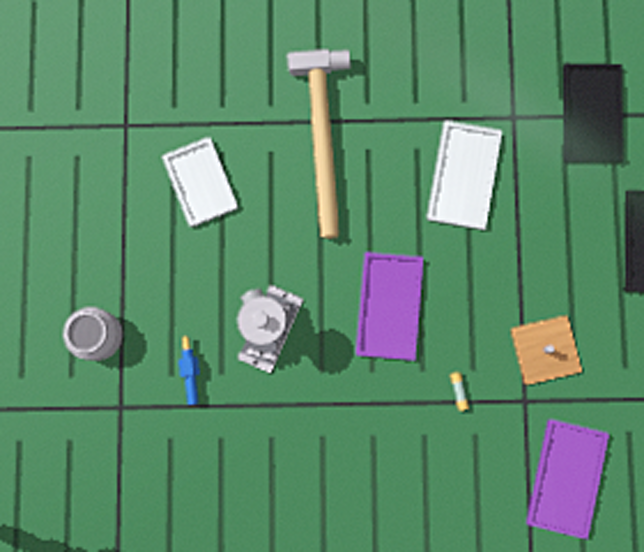

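View pics/scene_crop.png

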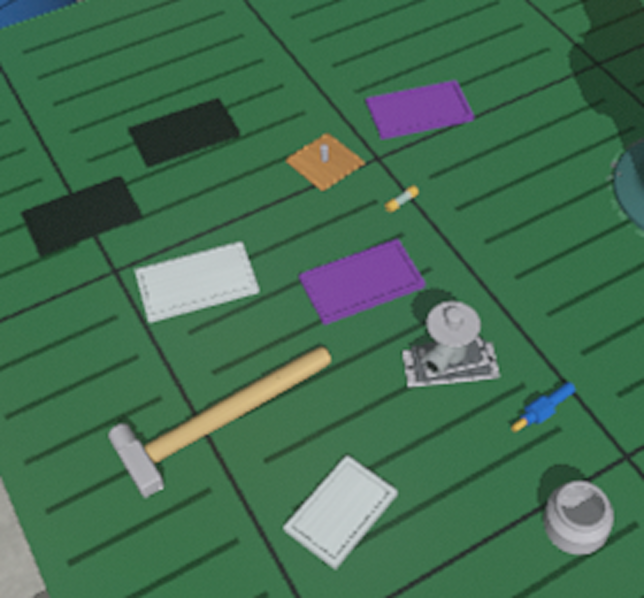

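```bash
cat > m.py <<'E'
from h import *
for n in ("top","scene"):
    im=cv2.imread(f"pics/{n}0.png");d=np.load(f"pics/{n}0.npy");c=cam(n);W=cloud(c,d)
    hsv=cv2.cvtColor(im,cv2.COLOR_BGR2HSV)
    reg=lambda x,y,r:(np.hypot(W[...,0]-x,W[...,1]-y)<r)
    ng=~((hsv[...,0]>45)&(hsv[...,0]<90)&(hsv[...,1]>60))
    def rect(name,x,y,r,z,mask):
        m=(mask&reg(x,y,r)).astype(np.uint8);k,l,st,ce=cv2.connectedComponentsWithStats(m);i=1+np.argmax(st[1:,4])
        cs,_=cv2.findContours((l==i).astype(np.uint8),cv2.RETR_EXTERNAL,cv2.CHAIN_APPROX_NONE);ct=max(cs,key=len)[:,0]
        P=plane(c,ct,z)[:,:2]*1000
        (cx,cy),(w,h),a=cv2.minAreaRect(P.astype(np.float32))
        if w<h:a+=90;w,h=h,w
        print(n,name,round(cx,1),round(cy,1),"size",round(w,1),round(h,1),"long ang",round(a%180,1))
    white=(hsv[...,1]<50)&(hsv[...,2]>140)
    rect("small",.662,.17,.09,.01,white);rect("large",.666,-.207,.1,.01,white)
    rect("pegplate",.417,-.31,.07,.006,(hsv[...,0]<25)&(hsv[...,1]>80))
    rect("pegpl2",.417,-.31,.07,.006,ng)
    for nm,x,y,r,z0,z1 in (("knob",.455,.074,.08,.104,.13),("flange",.455,.074,.08,.088,.100),("rim",.448,.314,.06,.044,.056),("pegtop",.417,-.31,.06,.025,.045)):
        m=reg(x,y,r)&(W[...,2]>z0)&(W[...,2]<z1);P=W[m]*1000
        (cc),rr=cv2.minEnclosingCircle(P[:,:2].astype(np.float32))
        print(n,nm,m.sum(),P.mean(0).round(1),"circ",np.round(cc,1),"dia",round(2*rr,1),"medz",np.median(P[:,2]).round(1))
E
python3 m.py
```

```text
top small 662.4 169.7 size 112.3 74.8 long ang 21.3
top large 665.5 -206.4 size 148.1 85.4 long ang 168.6
top pegplate 414.9 -311.2 size 82.3 81.8 long ang 101.3
top pegpl2 420.1 -310.5 size 119.5 85.4 long ang 9.5
top knob 37 [452.8  69.5 111.7] circ [453.   69.7] dia 19.1 medz 112.2
top flange 295 [452.6  69.5  93.8] circ [453.   69.8] dia 61.5 medz 93.8
top rim 74 [444.2 310.7  47.2] circ [445.6 313.3] dia 56.8 medz 47.2
top pegtop 9 [ 413.6 -311.3   33.4] circ [ 413.8 -311.9] dia 9.2 medz 34.4
scene small 662.0 172.0 size 114.3 76.1 long ang 21.4
scene large 664.0 -202.7 size 146.0 92.0 long ang 168.6
scene pegplate 414.9 -309.3 size 85.9 82.3 long ang 101.2
scene pegpl2 416.1 -308.8 size 89.9 87.4 long ang 11.0
scene knob 47 [455.   73.3 110.3] circ [454.1  72.7] dia 20.6 medz 110.8
scene flange 294 [456.   74.3  93.4] circ [453.6  72.5] dia 63.3 medz 93.5
scene rim 120 [447.4 316.   47.1] circ [447.3 315.3] dia 58.2 medz 47.0
scene pegtop 10 [ 415.7 -310.    31.4] circ [ 416.9 -311.3] dia 13.7 medz 30.6
```

```bash
cat >> h.py <<'E'
def pose():
    s=bot.read_state();return s,R.from_rotvec(s['tcp_rot']),s['tool_pos']*1000
def go(xyz,yawx):
    """print tool shift (mm) and turn (deg) to reach TCP xyz mm, tool pointing down, tool x axis at world yaw yawx deg"""
    s,r,p=pose(); y=np.radians(yawx)
    X=np.array([np.cos(y),np.sin(y),0]);Z=np.array([0,0,-1.]);M=np.c_[X,np.cross(Z,X),Z]
    sh=r.inv().apply(np.array(xyz)-p);tu=np.degrees((r.inv()*R.from_matrix(M)).as_rotvec())
    print("SHIFT",sh.round(1),"TURN",tu.round(1)); return sh,tu
def st():
    s,r,p=pose();M=r.as_matrix();print("t",round(s['time'],2),"tcp",p.round(1),"yawx",np.degrees(np.arctan2(M[1,0],M[0,0])).round(1),"tilt",np.degrees(np.arccos(-M[2,2])).round(2),"q",s['q'].round(2),"F",s['wrist_force'].round(1),"w",round(s['width'],3))
E
python3 - <<'E'
from h import *
st();go((453,71,200),0);go((453,71,200),-160)
E
```

```text
t 0.15 tcp [255.6 624.1 230.2] yawx 157.7 tilt 0.11 q [ 1.15  0.26  1.61  0.    1.27 -0.04] F [-1.2 -0.5 -0.1] w 1.002
SHIFT [-392.3 -436.9   31. ] TURN [-0.000e+00  1.000e-01  1.577e+02]
SHIFT [-392.3 -436.9   31. ] TURN [ -0.1  -0.  -42.3]
```

Request:
arm_command(targets="-392 -437 15 0 0 -60 1;-392 -437 15 0 0 -60 1;-392 -437 15 0 0 -60 1;-392 -437 15 0 0 -60 1;-392 -437 15 0 0 -60 1;-392 -437 15 0 0 -60 1;-392 -437 15 0 0 -60 1;-392 -437 15 0 0 -60 1;-392 -437 15 0 0 -60 1;-392 -437 15 0 0 -60 1", newtons=30)

```text
time: 0.98
tool_pos: [0.3921, 0.2412, 0.2208]
tcp_rot: [-1.022, 2.971, -0.0]
wrist_force: [0.8, -0.1, 0.5]
width: 0.996
```

Run:
```python
from h import *
st();go((453,71,210),97)
```

```text
t 0.98 tcp [392.1 241.2 220.8] yawx -142.0 tilt 0.01 q [ 0.5  -0.14  2.05 -0.    1.23 -1.74] F [ 0.8 -0.1  0.5] w 0.996
SHIFT [  56.7 -171.6   10.8] TURN [  0.   0. 121.]
```

Request:
arm_command(targets="57 -171 11 0 0 60 1;57 -171 11 0 0 60 1;57 -171 11 0 0 60 1;57 -171 11 0 0 60 1;57 -171 11 0 0 60 1;57 -171 11 0 0 60 1;57 -171 11 0 0 60 1;57 -171 11 0 0 60 1;57 -171 11 0 0 60 1;57 -171 11 0 0 60 1")

```text
time: 1.82
tool_pos: [0.4515, 0.0726, 0.2097]
tcp_rot: [-0.609, -3.081, 0.0]
wrist_force: [0.7, -0.3, -0.4]
width: 0.999
```

Request:
arm_command(targets="0 0 0 0 0 61 1;0 0 0 0 0 61 1;0 0 0 0 0 61 1;0 0 0 0 0 61 1;0 0 0 0 0 61 1;0 0 0 0 0 61 1;0 0 0 0 0 61 1;0 0 0 0 0 61 1;0 0 0 0 0 61 1;0 0 0 0 0 61 1")

```text
time: 2.65
tool_pos: [0.4515, 0.0729, 0.2098]
tcp_rot: [-2.087, -2.348, 0.0]
wrist_force: [-0.0, 0.1, -1.2]
width: 1.003
```

Run:
```python
from h import *
st();c=cam('wrist');im,d=bot.read_camera('wrist');cv2.imwrite('pics/w1.png',im);np.save('pics/w1.npy',d)
W=cloud(c,d)*1000
for nm,z0,z1 in (("knob",105,125),("flange",86,100)):
    m=(np.hypot(W[...,0]-453,W[...,1]-71)<40)&(W[...,2]>z0)&(W[...,2]<z1);P=W[m]
    cc,rr=cv2.minEnclosingCircle(P[:,:2].astype(np.float32));print(nm,m.sum(),P.mean(0).round(1),np.round(cc,1),round(2*rr,1),np.median(P[:,2]))
go((453,71,150),97)
```

```text
t 2.65 tcp [451.5  72.9 209.8] yawx 96.7 tilt 0.02 q [ 0.11 -0.14  2.07  0.    1.21 -0.01] F [-0.   0.1 -1.2] w 1.003
knob 436 [452.   72.5 111.9] [452.1  71.4] 20.4 112.11904192913764
flange 3018 [451.3  73.1  94.3] [451.7  71.6] 61.6 94.30947583357107
SHIFT [-2.   1.2 59.8] TURN [-0.   0.  -0.1]
```

View pics/w1.png

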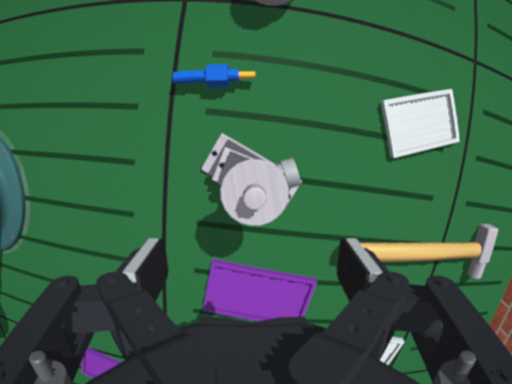

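Request:
arm_command(targets="-1 0.5 40 0 0 0 0.7;-1 0.5 75 0 0 0 0.7;-1 0.5 100 0 0 0 0.7;-1 0.5 113 0 0 0 0.7;-1 0.5 113 0 0 0 0.7")

```text
time: 3.12
tool_pos: [0.4488, 0.0716, 0.0931]
tcp_rot: [-2.08, -2.347, 0.009]
wrist_force: [0.2, -0.2, 0.9]
width: 0.701
```

Request:
arm_command(targets="0 0 0 0 0 0 0;0 0 0 0 0 0 0;0 0 0 0 0 0 0;0 0 0 0 0 0 0;0 0 0 0 0 0 0;0 0 0 0 0 0 0")

```text
time: 3.62
tool_pos: [0.4539, 0.072, 0.0988]
tcp_rot: [2.086, 2.346, 0.004]
wrist_force: [-0.5, -0.8, 6.3]
width: 0.216
```

Run:
```python
from h import *
st();c=cam('wrist');im,d=bot.read_camera('wrist');cv2.imwrite('pics/w2.png',im)
```

```text
t 3.62 tcp [453.9  72.   98.8] yawx 96.7 tilt 0.2 q [ 0.1  -0.02  2.19 -0.    0.98 -0.01] F [-0.5 -0.8  6.3] w 0.216
```

View pics/w2.png

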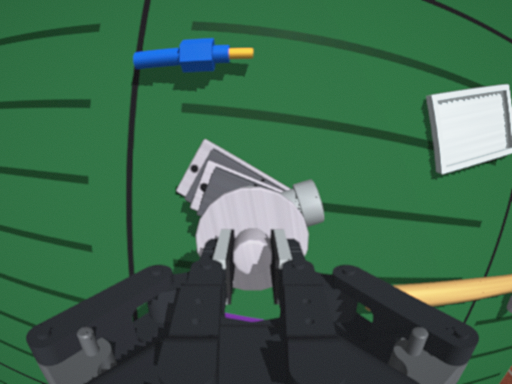

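Request:
arm_command(targets="0 0 -2 0 0 0 0;0 0 -5 0 0 0 0;0 0 -15 0 0 0 0;0 0 -40 0 0 0 0;0 0 -60 0 0 0 0;0 0 -60 0 0 0 0;0 0 -60 0 0 0 0")

```text
time: 4.25
tool_pos: [0.4536, 0.072, 0.1587]
tcp_rot: [2.086, 2.346, 0.004]
wrist_force: [-0.4, 0.6, -1.4]
width: 0.216
```

Run:
```python
from h import *
st();c=cam('wrist');im,d=bot.read_camera('wrist');cv2.imwrite('pics/w3.png',im);np.save('pics/w3.npy',d)
W=cloud(c,d)*1000
t=bot.read_state()['tool_pos']*1000
m=(np.hypot(W[...,0]-t[0],W[...,1]-t[1])<33)&(abs(W[...,2]-(t[2]-3))<6);P=W[m];print(m.sum(),P.mean(0))
cc,rr=cv2.minEnclosingCircle(P[:,:2].astype(np.float32));print(cc,2*rr)
A=np.c_[P[:,:2]-t[:2],np.ones(len(P))];print(np.linalg.lstsq(A,P[:,2],rcond=None)[0])
go((446,314,200),97)
c2=cam('top');im2,d2=bot.read_camera('top');cv2.imwrite('pics/t3.png',im2);np.save('pics/t3.npy',d2)
```

```text
t 4.25 tcp [453.6  72.  158.7] yawx 96.7 tilt 0.21 q [ 0.1  -0.09  2.13 -0.    1.1  -0.01] F [-0.4  0.6 -1.4] w 0.216
4990 [450.33077336  81.37929666 154.12821455]
(451.5536193847656, 71.29437255859375) 62.137054443359375
[-2.81013637e-03 -3.74101855e-03  1.54157967e+02]
SHIFT [241.2  22.  -42.8] TURN [ 0.   0.  -0.3]
```

View pics/w3.png

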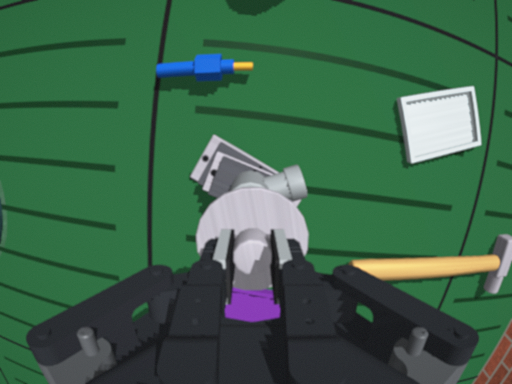

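Request:
arm_command(targets="241 22 -10 0 0 0 0;241 22 -10 0 0 0 0;241 22 -10 0 0 0 0;241 22 -10 0 0 0 0;241 22 -10 0 0 0 0;241 22 -10 0 0 0 0;241 22 -10 0 0 0 0;241 22 -10 0 0 0 0;241 22 0 0 0 0 0;241 22 0 0 0 0 0")

```text
time: 5.18
tool_pos: [0.4443, 0.3117, 0.1538]
tcp_rot: [-2.088, -2.346, 0.008]
wrist_force: [-0.4, -0.1, -1.0]
width: 0.214
```

```bash
cat > can.py <<'E'
from h import *
st();c=cam('wrist');im,d=bot.read_camera('wrist');cv2.imwrite('pics/w4.png',im)
W=cloud(c,d)*1000;t=bot.read_state()['tool_pos']*1000
for nm,z,D in (("flange",t[2]-4.6,5),("rim",48,4)):
    m=(np.hypot(W[...,0]-t[0],W[...,1]-t[1])<50)&(abs(W[...,2]-z)<D);P=W[m]
    if m.sum()>10:
        cc,rr=cv2.minEnclosingCircle(P[:,:2].astype(np.float32));print(nm,m.sum(),P.mean(0).round(1),np.round(cc,1),2*rr)
c=cam('top');im,d=bot.read_camera('top');W=cloud(c,d)*1000
m=(np.hypot(W[...,0]-t[0],W[...,1]-t[1])<50)&(abs(W[...,2]-t[2]+4.6)<7);P=W[m];print('top flange',m.sum(),cv2.minEnclosingCircle(P[:,:2].astype(np.float32)) if m.sum()>3 else '')
c=cam('scene');im,d=bot.read_camera('scene');cv2.imwrite('pics/s4.png',im);W=cloud(c,d)*1000
m=(np.hypot(W[...,0]-t[0],W[...,1]-t[1])<50)&(abs(W[...,2]-t[2]+4.6)<7);P=W[m];print('scene flange',m.sum(),cv2.minEnclosingCircle(P[:,:2].astype(np.float32))if m.sum()>3 else '')
E
python3 can.py
```

```text
t 5.18 tcp [444.3 311.7 153.8] yawx 96.7 tilt 0.3 q [ 0.57  0.08  1.97 -0.    1.1   0.45] F [-0.4 -0.1 -1. ] w 0.214
flange 4973 [441.  321.  149.2] [441.9 310.8] 62.7971076965332
rim 497 [443.8 330.8  48. ] [444.6 315.8] 55.21719741821289
top flange 180 ((444.709716796875, 305.6467590332031), 30.201492309570312)
scene flange 262 ((445.0959777832031, 311.8166198730469), 31.19434356689453)
```

View pics/w4.png

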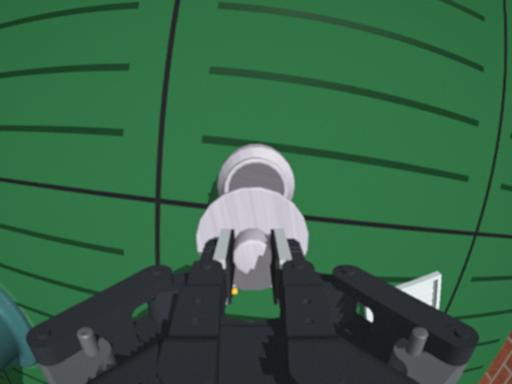

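Request:
arm_command(targets="3 3 15 0 0 0 0;3 3 40 0 0 0 0;3 3 65 0 0 0 0;3 3 82 0 0 0 0;3 3 82 0 0 0 0;3 3 82 0 0 0 0;3 3 82 0 0 0 0")

```text
time: 5.92
tool_pos: [0.4497, 0.3172, 0.0763]
tcp_rot: [2.088, 2.347, 0.003]
wrist_force: [0.4, 0.1, -0.4]
width: 0.216
```

```bash
python3 can.py; python3 -c "
import cv2;im=cv2.imread('pics/s4.png');cv2.imwrite('pics/s4c.png',cv2.resize(im[240:350,260:420],None,fx=4,fy=4))"
```

```text
t 5.92 tcp [449.7 317.2  76.3] yawx 96.7 tilt 0.11 q [ 0.57  0.18  2.02 -0.    0.95  0.45] F [ 0.4  0.1 -0.4] w 0.216
flange 4958 [446.3 326.5  71.7] [447.5 316.3] 62.4405403137207
rim 185 [434.9 339.   47.2] [437.1 334.3] 37.8148078918457
top flange 147 ((449.31390380859375, 313.3919677734375), 29.872926712036133)
scene flange 224 ((450.5699768066406, 320.35009765625), 31.490530014038086)
```

View pics/s4c.png

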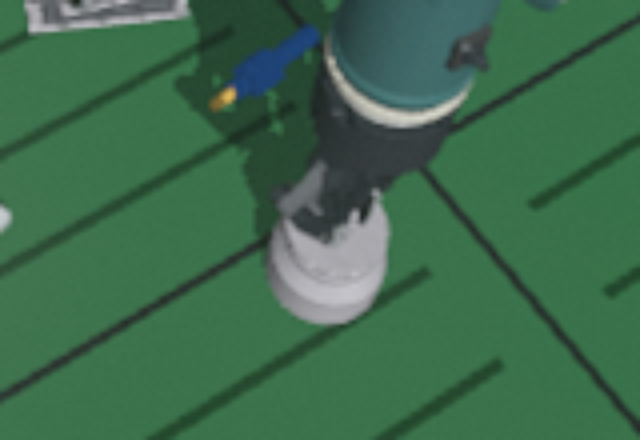

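View pics/w4.png

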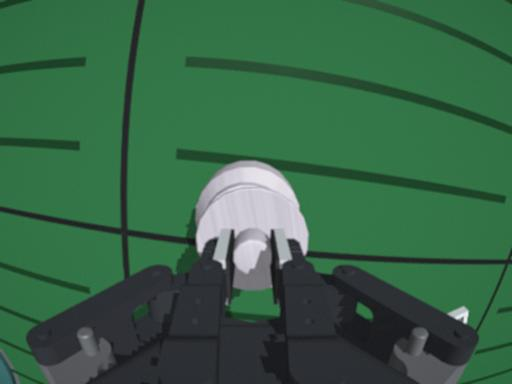

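Request:
arm_command(targets="-1.8 -3.2 0 0 0 0 0;-1.8 -3.2 0 0 0 0 0;-1.8 -3.2 0 0 0 0 0;-1.8 -3.2 0 0 0 0 0")

```text
time: 6.4
tool_pos: [0.4457, 0.315, 0.0753]
tcp_rot: [2.087, 2.348, 0.001]
wrist_force: [0.4, -0.6, -1.4]
width: 0.216
```

```bash
python3 can.py
```

```text
t 6.4 tcp [445.7 315.   75.3] yawx 96.7 tilt 0.03 q [ 0.57  0.17  2.03 -0.    0.94  0.45] F [ 0.4 -0.6 -1.4] w 0.216
flange 4957 [442.3 324.4  70.7] [443.5 314.2] 62.36647033691406
rim 303 [444.1 340.2  47.5] [443.9 332.8] 42.496273040771484
top flange 146 ((445.15093994140625, 312.5232238769531), 30.749296188354492)
scene flange 225 ((446.55657958984375, 314.80462646484375), 31.05262565612793)
```

Request:
arm_command(targets="0.5 0.5 6 0 0 0 0;0.5 0.5 12 0 0 0 0;0.5 0.5 16 0 0 0 0;0.5 0.5 18 0 0 0 0;0.5 0.5 18.5 0 0 0 0;0.5 0.5 18.5 0 0 0 0;0.5 0.5 18.5 0 0 0 0")

```text
time: 7.13
tool_pos: [0.4455, 0.3152, 0.0567]
tcp_rot: [-2.087, -2.348, 0.003]
wrist_force: [-3.4, -1.2, 5.1]
width: 0.213
```

```bash
python3 can.py
```

```text
t 7.13 tcp [445.5 315.2  56.7] yawx 96.7 tilt 0.1 q [0.57 0.2  2.04 0.   0.91 0.45] F [-3.4 -1.2  5.1] w 0.213
flange 4956 [442.3 324.5  52.2] [443.3 314.6] 62.266239166259766
rim 1975 [442.6 325.3  51.5] [443.4 314.5] 62.09086227416992
top flange 144 ((445.14007568359375, 312.6832275390625), 30.961179733276367)
scene flange 215 ((446.65362548828125, 316.3198547363281), 31.179031372070312)
```

Flange top is at 52 mm with 5 N of contact, so the lid is seated. Release it and go up.

Request:
arm_command(targets="0 0 0 0 0 0 0.2;0 0 0 0 0 0 0.4;0 0 0 0 0 0 0.5;0 0 0 0 0 0 0.5;0 0 0 0 0 0 0.5;0 0 -20 0 0 0 0.5;0 0 -60 0 0 0 0.5;0 0 -100 0 0 0 0.5;0 0 -100 0 0 0 0.5;0 0 -100 0 0 0 0.5")

```text
time: 8.12
tool_pos: [0.4485, 0.3171, 0.1602]
tcp_rot: [2.086, 2.346, 0.011]
wrist_force: [0.3, 0.2, -0.2]
width: 0.499
```

```bash
cat > look.py <<'E'
import sys
from h import *
tag=sys.argv[1];st()
for n in sys.argv[2:]:
    c=cam(n);im,d=bot.read_camera(n);cv2.imwrite(f'pics/{n}_{tag}.png',im);np.savez(f'pics/{n}_{tag}.npz',d=d,W=cloud(c,d)*1000)
E
python3 look.py 5 wrist scene
python3 - <<'E'
from h import *
for n in ('wrist','scene'):
    W=np.load(f'pics/{n}_5.npz')['W']
    for z0,z1 in ((49,56),(64,76)):
        m=(np.hypot(W[...,0]-446,W[...,1]-314)<45)&(W[...,2]>z0)&(W[...,2]<z1);P=W[m];cc,rr=cv2.minEnclosingCircle(P[:,:2].astype(np.float32));print(n,m.sum(),P.mean(0).round(1),cc,2*rr)
        A=np.c_[P[:,:2]-P[:,:2].mean(0),np.ones(len(P))];print(np.linalg.lstsq(A,P[:,2],rcond=None)[0])
E
```

```text
t 8.12 tcp [448.5 317.1 160.2] yawx 96.7 tilt 0.44 q [ 0.57  0.08  1.96 -0.    1.1   0.45] F [ 0.3  0.2 -0.2] w 0.499
wrist 3176 [443.2 316.3  52.3] (443.78369140625, 314.763916015625) 61.8415641784668
[ 3.00389769e-04 -1.07101472e-03  5.22627594e+01]
wrist 454 [443.8 315.7  69.8] (443.87591552734375, 314.8734436035156) 19.809295654296875
[ 5.64023875e-03 -8.12421415e-02  6.98404996e+01]
scene 354 [447.7 316.7  51.7] (445.93890380859375, 315.40948486328125) 62.33198547363281
[5.78500536e-03 9.86954394e-03 5.17451180e+01]
scene 53 [447.4 315.4  68.7] (446.1131591796875, 315.1296691894531) 20.991090774536133
[-8.17495141e-02  6.65650021e-02  6.87144817e+01]
```

View pics/wrist_5.png

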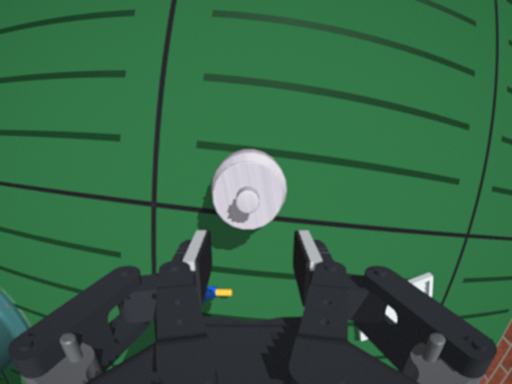

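Lid is level on the can (flange z 52, within about 1 mm of centre; wrist pixel (249,190)). Now the tee: back over the pile.

Run:
```python
from h import *
go((454,60,200),97)
W=np.load('pics/scene_5.npz')['W']
m=(np.hypot(W[...,0]-454,W[...,1]-72)<80)&(W[...,2]>76)&(W[...,2]<92);P=W[m];print(m.sum(),P.mean(0),cv2.minEnclosingCircle(P[:,:2].astype(np.float32)))
```

```text
SHIFT [-254.5  -21.7  -43.9] TURN [-0.   0.  -0.3]
94 [454.20319312  73.07787885  81.73567173] ((464.52752685546875, 78.55586242675781), 30.386362075805664)
```

Request:
arm_command(targets="-254 -22 -40 0 0 0 1;-254 -22 -40 0 0 0 1;-254 -22 -40 0 0 0 1;-254 -22 -40 0 0 0 1;-254 -22 -40 0 0 0 1;-254 -22 -40 0 0 0 1;-254 -22 -40 0 0 0 1;-254 -22 -40 0 0 0 1;-254 -22 -40 0 0 0 1;-254 -22 -40 0 0 0 1")

```text
time: 9.05
tool_pos: [0.4532, 0.0617, 0.1951]
tcp_rot: [-2.085, -2.347, 0.002]
wrist_force: [-0.3, 0.7, -0.8]
width: 1.001
```

```bash
python3 look.py 6 wrist top scene
python3 - <<'E'
from h import *
for n in('wrist','top','scene'):
    W=np.load(f'pics/{n}_6.npz')['W']
    g=np.hypot(W[...,0]-454,W[...,1]-72)<75
    for nm,z0,z1 in (("runtop",81,90),("branch",62,76),("spad",30,38),("lpad",15,22)):
        m=g&(W[...,2]>z0)&(W[...,2]<z1);P=W[m]
        if m.sum()>5:print(n,nm,m.sum(),P.mean(0).round(1),cv2.minEnclosingCircle(P[:,:2].astype(np.float32)),cv2.minAreaRect(P[:,:2].astype(np.float32)))
E
```

```text
t 9.05 tcp [453.2  61.7 195.1] yawx 96.8 tilt 0.15 q [ 0.08 -0.13  2.09  0.    1.18 -0.04] F [-0.3  0.7 -0.8] w 1.001
wrist runtop 685 [450.1  72.3  83.9] ((450.7140808105469, 71.84855651855469), 17.970762252807617) ((450.2854919433594, 72.12792205810547), (35.21721267700195, 34.17459487915039), 88.76560974121094)
wrist branch 1015 [473.9  84.   69.7] ((465.2064514160156, 77.95673370361328), 32.002628326416016) ((464.0644836425781, 80.43472290039062), (60.3609504699707, 30.23375129699707), 22.256099700927734)
wrist spad 1050 [436.2  75.6  34.3] ((447.28741455078125, 72.34678649902344), 36.29936981201172) ((446.9161071777344, 72.48286437988281), (38.735660552978516, 63.629478454589844), 74.76647186279297)
wrist lpad 654 [446.6  75.4  18.4] ((449.03619384765625, 71.4730224609375), 50.4847526550293) ((448.5794372558594, 70.70741271972656), (47.2861442565918, 92.02474212646484), 66.35318756103516)
top spad 24 [460.3  50.4  33.6] ((456.0301513671875, 51.144065856933594), 19.315101623535156) ((456.2241516113281, 51.89324951171875), (7.767691612243652, 38.433631896972656), 75.47904205322266
[... 272 characters left out ...]
5996627807617) ((453.58251953125, 73.63381958007812), (35.57798767089844, 32.45594787597656), 36.50998306274414)
scene branch 148 [470.8  82.7  68.9] ((468.4938659667969, 78.65851593017578), 31.290679931640625) ((467.8597106933594, 80.51506042480469), (62.51749801635742, 30.45476531982422), 17.998414993286133)
scene spad 94 [439.5  79.2  33.2] ((449.58917236328125, 73.36280822753906), 35.52870178222656) ((449.6631774902344, 72.69243621826172), (40.5492057800293, 63.59130096435547), 73.9388198852539)
scene lpad 138 [456.6  78.3  18.3] ((451.0469970703125, 70.25668334960938), 50.02324676513672) ((451.4324951171875, 71.28424072265625), (49.004539489746094, 92.48502349853516), 66.60115814208984)
```

View pics/wrist_6.png

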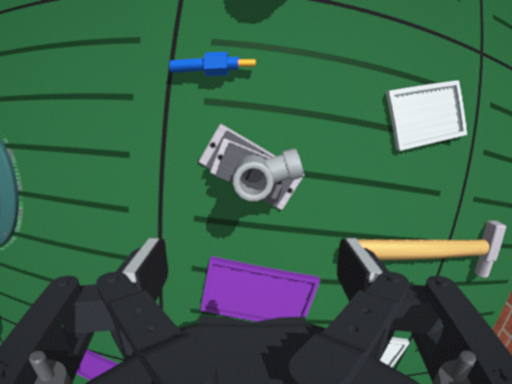

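Run:
```python
from h import *
st();go((453.3,72,150),24)
```

```text
t 9.2 tcp [453.6  62.1 195.7] yawx 96.9 tilt 0.08 q [ 0.08 -0.13  2.09  0.    1.18 -0.04] F [0.2 0.2 0. ] w 0.997
SHIFT [ 9.9  1.  45.7] TURN [-0.1  0.  72.9]
```

Request:
arm_command(targets="10 0 40 0 0 73 1;10 0 40 0 0 73 1;10 0 40 0 0 73 1;10 0 40 0 0 73 1;10 0 40 0 0 73 1;10 0 40 0 0 73 1;10 0 40 0 0 73 1;10 0 40 0 0 73 1;10 0 40 0 0 73 1;10 0 40 0 0 73 1")

```text
time: 10.03
tool_pos: [0.4526, 0.0718, 0.1562]
tcp_rot: [-3.068, -0.677, 0.001]
wrist_force: [0.7, -0.9, 0.3]
width: 1.001
```

Request:
arm_command(targets="0 0 0 0 0 3 1;0 0 0 0 0 3 1;0 0 0 0 0 3 1;0 0 0 0 0 3 1")

```text
time: 10.37
tool_pos: [0.4527, 0.0713, 0.1564]
tcp_rot: [-3.082, -0.607, 0.0]
wrist_force: [-0.6, 0.1, -0.2]
width: 0.997
```

```bash
python3 look.py 7 wrist
python3 - <<'E'
from h import *
for n in('wrist',):
    W=np.load(f'pics/{n}_7.npz')['W']
    g=np.hypot(W[...,0]-454,W[...,1]-72)<75
    for nm,z0,z1 in (("runtop",81,90),("branch",62,76),("spad",30,38),("lpad",15,22)):
        m=g&(W[...,2]>z0)&(W[...,2]<z1);P=W[m]
        if m.sum()>5:print(n,nm,m.sum(),P.mean(0).round(1),cv2.minEnclosingCircle(P[:,:2].astype(np.float32)),cv2.minAreaRect(P[:,:2].astype(np.float32)))
st();go((453.3,72,43),24)
E
```

```text
t 10.37 tcp [452.7  71.3 156.4] yawx 22.3 tilt 0.01 q [ 0.1  -0.09  2.13  0.    1.1   1.28] F [-0.6  0.1 -0.2] w 0.997
wrist runtop 914 [451.2  72.3  83.9] ((450.68603515625, 71.68329620361328), 17.740982055664062) ((450.871337890625, 71.83450317382812), (34.91940689086914, 34.444175720214844), 21.255849838256836)
wrist branch 1405 [474.3  82.3  69.8] ((466.9460144042969, 78.8920669555664), 30.223751068115234) ((465.6543273925781, 79.03272247314453), (58.191551208496094, 33.42096710205078), 25.472850799560547)
wrist spad 959 [448.2  71.   34.3] ((446.6554870605469, 71.94933319091797), 36.08456039428711) ((447.00372314453125, 71.92646789550781), (38.23588180541992, 63.8692741394043), 74.25572967529297)
wrist lpad 973 [458.7  68.8  18.3] ((449.13427734375, 70.58560180664062), 50.58927536010742) ((449.0849609375, 70.46366119384766), (46.40900421142578, 91.8940200805664), 66.0589828491211)
t 10.42 tcp [452.7  71.1 156.4] yawx 22.2 tilt 0.01 q [ 0.1  -0.09  2.13  0.    1.1   1.28] F [0.5 0.9 0.1] w 0.999
SHIFT [  0.9  -0.6 113.4] TURN [-0.   0.  -1.8]
```

View pics/wrist_7.png

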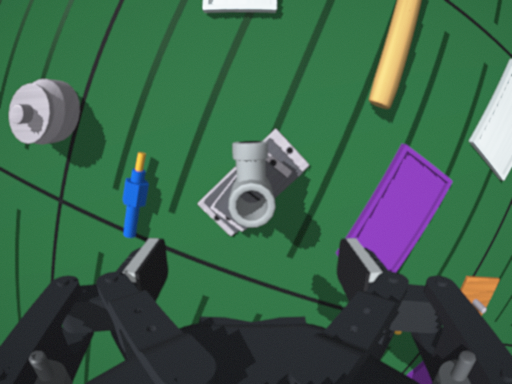

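Request:
arm_command(targets="0 -0.5 35 0 0 -2 1;0 -0.5 70 0 0 -2 1;0 -0.5 95 0 0 -2 1;0 -0.5 108 0 0 -2 1;0 -0.5 113 0 0 -2 1;0 -0.5 113 0 0 -2 1;0 -0.5 113 0 0 -2 0.8;0 -0.5 113 0 0 -2 0.6")

```text
time: 11.08
tool_pos: [0.4541, 0.0713, 0.0449]
tcp_rot: [3.072, 0.656, 0.004]
wrist_force: [-0.5, 0.2, -0.2]
width: 0.75
```

Request:
arm_command(targets="0 0 0 0 0 0 0.5;0 0 0 0 0 0 0.4;0 0 0 0 0 0 0.2;0 0 0 0 0 0 0;0 0 0 0 0 0 0;0 0 0 0 0 0 0;0 0 0 0 0 0 0")

```text
time: 11.67
tool_pos: [0.4538, 0.0712, 0.0447]
tcp_rot: [3.072, 0.656, 0.004]
wrist_force: [-1.6, 0.3, 6.8]
width: 0.399
```

```bash
python3 look.py 8 wrist scene
```

```text
t 11.67 tcp [453.8  71.2  44.7] yawx 24.1 tilt 0.13 q [0.1  0.06 2.22 0.   0.86 1.25] F [-1.6  0.3  6.8] w 0.399
```

View pics/wrist_8.png

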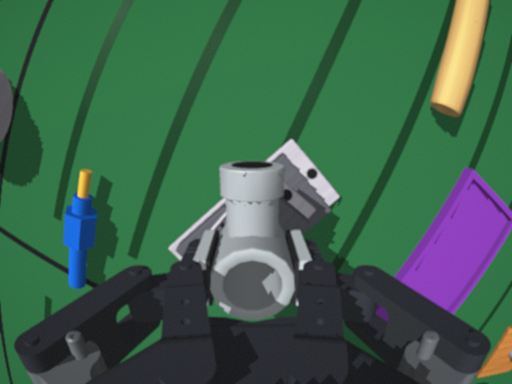

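Request:
arm_command(targets="0 0 -3 0 0 0 0;0 0 -8 0 0 0 0;0 0 -20 0 0 0 0;0 0 -45 0 0 0 0;0 0 -75 0 0 0 0;0 0 -100 0 0 0 0;0 0 -100 0 0 0 0;0 0 -100 0 0 0 0")

```text
time: 12.43
tool_pos: [0.454, 0.0712, 0.1454]
tcp_rot: [3.072, 0.656, 0.006]
wrist_force: [0.1, -0.2, -1.8]
width: 0.397
```

```bash
python3 look.py 9 wrist
python3 - <<'E'
from h import *
t=bot.read_state()['tool_pos']*1000
W=np.load(f'pics/wrist_9.npz')['W']
g=np.hypot(W[...,0]-t[0],W[...,1]-t[1])<75
for z0,z1 in ((t[2]+34,t[2]+45),(30,38),(15,22)):
    m=g&(W[...,2]>z0)&(W[...,2]<z1);P=W[m];print(m.sum(),P.mean(0).round(1),cv2.minEnclosingCircle(P[:,:2].astype(np.float32)),cv2.minAreaRect(P[:,:2].astype(np.float32)))
    A=np.c_[P[:,:2]-P[:,:2].mean(0),np.ones(len(P))];print(np.linalg.lstsq(A,P[:,2],rcond=None)[0])
go((416,-310.5,150),24)
E
```

```text
t 12.43 tcp [454.   71.2 145.4] yawx 24.1 tilt 0.24 q [ 0.1  -0.08  2.14 -0.    1.07  1.25] F [ 0.1 -0.2 -1.8] w 0.397
4546 [453.7  72.  183.7] ((457.59222412109375, 74.75159454345703), 35.82157516479492) ((451.456787109375, 70.73194122314453), (35.71874237060547, 70.7469253540039), 33.23105239868164)
[-4.44966252e-03 -3.16976128e-03  1.83696853e+02]
271 [434.6  86.6  34.1] ((447.6915283203125, 72.69090270996094), 36.12844467163086) ((447.1990051269531, 72.44474792480469), (37.03669357299805, 63.960899353027344), 73.40218353271484)
[-1.13332018e-02 -9.03167373e-03  3.41414905e+01]
858 [465.9  67.2  18.3] ((449.8243408203125, 71.1238784790039), 50.284385681152344) ((449.18304443359375, 71.08612823486328), (47.42621994018555, 92.34178161621094), 66.68870544433594)
[-8.99694331e-06  1.03383544e-03  1.82749317e+01]
SHIFT [-189.2  333.4   -6.4] TURN [ 0.  -0.   0.1]
```

View pics/wrist_9.png

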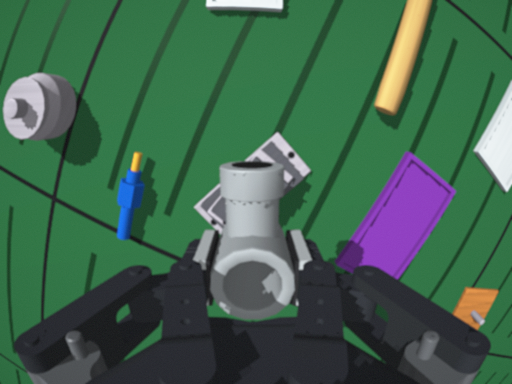

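Request:
arm_command(targets="-189 333 0 0 0 0 0;-189 333 0 0 0 0 0;-189 333 0 0 0 0 0;-189 333 0 0 0 0 0;-189 333 0 0 0 0 0;-189 333 0 0 0 0 0;-189 333 0 0 0 0 0;-189 333 0 0 0 0 0;-189 333 0 0 0 0 0;-189 333 0 0 0 0 0")

```text
time: 13.32
tool_pos: [0.4143, -0.315, 0.1417]
tcp_rot: [3.073, 0.65, -0.004]
wrist_force: [-0.6, 0.6, -0.5]
width: 0.404
```

Run:
```python
from h import *
st();go((416,-310.5,100),24)
```

```text
t 13.32 tcp [ 414.3 -315.   141.7] yawx 23.9 tilt 0.14 q [-0.7   0.05  2.02 -0.    1.07  0.46] F [-0.6  0.6 -0.5] w 0.404
SHIFT [ 3.4 -3.4 41.7] TURN [ 0.   0.1 -0.1]
```

Request:
arm_command(targets="0 0 30 0 0 0 0;0 0 55 0 0 0 0;0 0 55 0 0 0 0;0 0 55 0 0 0 0;0 0 55 0 0 0 0")

```text
time: 13.73
tool_pos: [0.4159, -0.3095, 0.0882]
tcp_rot: [-3.071, -0.656, 0.001]
wrist_force: [-0.2, -0.7, -0.5]
width: 0.404
```

```bash
python3 look.py 10 wrist top scene
python3 - <<'E'
from h import *
t=bot.read_state()['tool_pos']*1000
for n in('wrist','top','scene'):
  W=np.load(f'pics/{n}_10.npz')['W']
  m=(np.hypot(W[...,0]-t[0],W[...,1]-t[1])<22)&(abs(W[...,2]-t[2]-38)<4);P=W[m];print(n,m.sum(),P.mean(0).round(1),cv2.minEnclosingCircle(P[:,:2].astype(np.float32)))
E
python3 -c "
import cv2
for n,a in(('top',(160,260,270,400)),('scene',(90,200,160,320))):
  im=cv2.imread(f'pics/{n}_10.png')[a[0]:a[1],a[2]:a[3]];cv2.imwrite(f'pics/{n}_10c.png',cv2.resize(im,None,fx=4,fy=4))"
```

```text
t 13.73 tcp [ 415.9 -309.5   88.2] yawx 24.1 tilt 0.08 q [-0.69  0.11  2.07  0.    0.96  0.46] F [-0.2 -0.7 -0.5] w 0.404
wrist 3605 [ 415.7 -309.7  127.3] ((417.44171142578125, -310.39337158203125), 21.95450782775879)
top 0 [nan nan nan] ((0.0, 0.0), 0.0)
scene 41 [ 424.1 -312.2  128.1] ((418.54669189453125, -311.4676513671875), 19.657339096069336)<stdin>:5: RuntimeWarning: Mean of empty slice.
  ret = um.true_divide(
```

View pics/wrist_10.png

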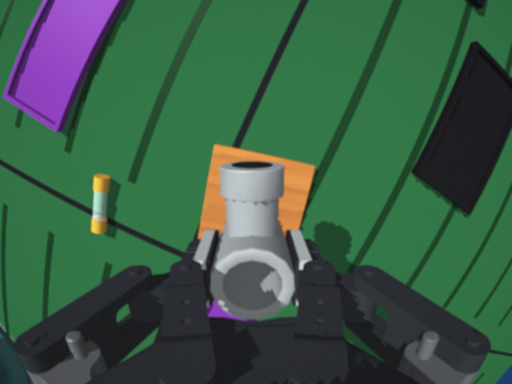

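View pics/scene_10c.png

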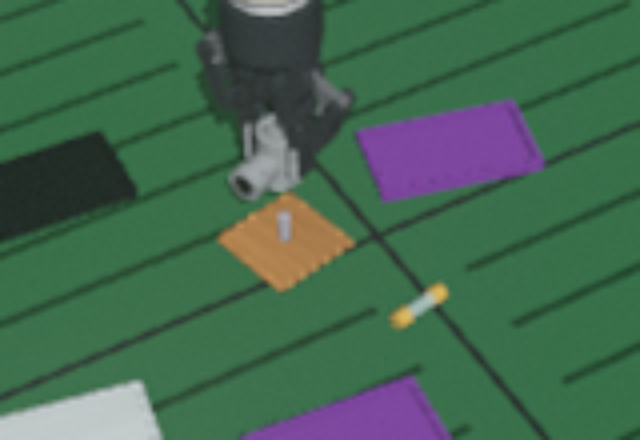

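View pics/top_10c.png

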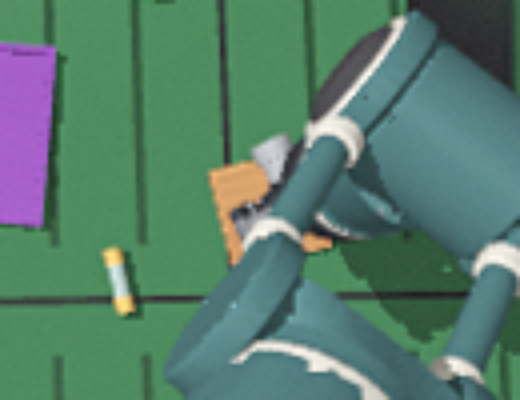

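Run:
```python
from h import *
for n in('wrist_7','wrist_9','scene_6','scene_10'):
  W=np.load(f'pics/{n}.npz')['W']
  g=(np.hypot(W[...,0]-415,W[...,1]+310)<75)
  for z0,z1 in((26,40),(4,12)):
    m=g&(W[...,2]>z0)&(W[...,2]<z1);P=W[m]
    if m.sum()>3: print(n,m.sum(),P.mean(0).round(1),P.min(0).round(1),P.max(0).round(1),np.round(cv2.minAreaRect(P[:,:2].astype(np.float32))[0],1),cv2.minAreaRect(P[:,:2].astype(np.float32))[1:])
# tee edge in wrist_10: run top, restrict z
W=np.load('pics/wrist_10.npz')['W'];im=cv2.imread('pics/wrist_10.png')
m=(np.hypot(W[...,0]-415,W[...,1]+310)<30)&(W[...,2]>125)&(W[...,2]<129)
k,l,s,c=cv2.connectedComponentsWithStats(m.astype(np.uint8))
for i in range(1,k):
  if s[i,4]>50:print(s[i],c[i],np.median(im[l==i],0),W[l==i].mean(0))
```

```text
wrist_7 36 [ 413.2 -308.4   31.2] [ 408.7 -314.7   26.1] [ 417.  -305.2   34.5] [ 412.2 -309.3] ((8.311622619628906, 8.279548645019531), 53.47828674316406)
wrist_7 749 [ 432.2 -308.3    6.1] [ 394.2 -355.3    4.1] [ 459.2 -263.6   11.5] [ 420.3 -309. ] ((66.55233764648438, 82.89582824707031), 10.079343795776367)
wrist_9 42 [ 413.  -309.2   31.2] [ 408.6 -316.3   26.2] [ 417.6 -304.3   34.9] [ 412.4 -310.8] ((9.827701568603516, 9.514501571655273), 46.74103546142578)
wrist_9 1003 [ 424.6 -306.4    6. ] [ 387.9 -355.1    4. ] [ 459.3 -263.3   11.7] [ 416.4 -310.2] ((73.38394165039062, 81.83528137207031), 11.240856170654297)
scene_6 12 [ 416.1 -308.7   31. ] [ 411.7 -315.8   28.2] [ 420.4 -301.7   34.8] [ 416.6 -308.2] ((15.030899047851562, 6.693548202514648), 61.26898193359375)
scene_6 296 [ 416.9 -308.     6.3] [ 352.4 -380.7    4. ] [ 476.8 -251.4   11.9] [ 415.3 -318. ] ((124.03376007080078, 123.30941772460938), 6.300766468048096)
scene_10 11 [ 416.4 -309.3   31.6] [ 411.5 -316.4   26.4] [ 420.2 -303.5   35.2] [ 415.6 -310.2] ((14.216690063476562, 6.785037994384766), 60.405643463134766)
scene_10 301 [ 415.7 -306.3    6.4] [ 361.3 -362.9    4. ] [ 476.5 -238.6   11.9] [ 416.4 -295.9] ((118.56664276123047, 116.7845687866211), 9.195061683654785)
[ 192  245  123   74 3491] [252.11200229 280.5067316 ] [128. 124. 120.] [ 415.32280898 -308.89384003  127.26075429]
```

Request:
arm_command(targets="-1 0.3 20 0 0 0 0;-1 0.3 40 0 0 0 0;-1 0.3 52 0 0 0 0;-1 0.3 60 0 0 0 0;-1 0.3 66 0 0 0 0;-1 0.3 69 0 0 0 0;-1 0.3 69 0 0 0 0;-1 0.3 69 0 0 0 0")

```text
time: 14.55
tool_pos: [0.4157, -0.3111, 0.02]
tcp_rot: [3.072, 0.656, 0.001]
wrist_force: [-0.3, 0.1, -0.8]
width: 0.399
```

```bash
python3 look.py 11 wrist scene
python3 - <<'E'
from h import *
W=np.load('pics/wrist_11.npz')['W'];t=bot.read_state()['tool_pos']*1000
m=(np.hypot(W[...,0]-t[0]+2,W[...,1]-t[1])<17)&(W[...,2]>t[2]+30)&(W[...,2]<t[2]+45);P=W[m];print(m.sum(),np.median(P,0))
A=np.c_[P[:,:2]-P[:,:2].mean(0),np.ones(len(P))];print(np.linalg.lstsq(A,P[:,2],rcond=None)[0])
im=cv2.imread('pics/scene_11.png')[90:200,160:320];cv2.imwrite('pics/s11c.png',cv2.resize(im,None,fx=4,fy=4))
E
```

```text
t 14.55 tcp [ 415.7 -311.1   20. ] yawx 24.1 tilt 0.05 q [-0.69  0.2   2.11  0.    0.82  0.46] F [-0.3  0.1 -0.8] w 0.399
3429 [ 415.51696979 -311.12844816   58.93524597]
[1.01677300e-02 9.13184324e-03 5.78013666e+01]
```

View pics/s11c.png

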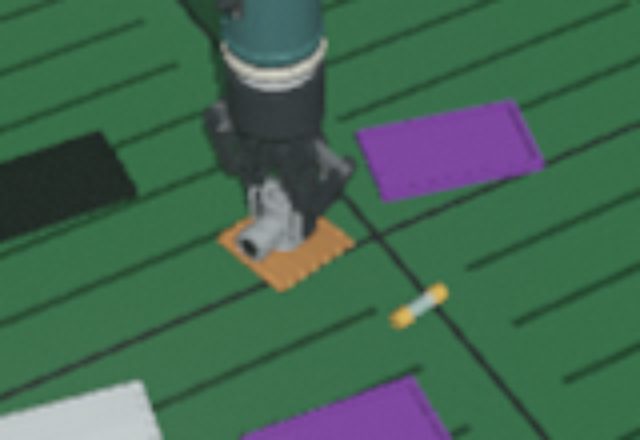

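Tee bottom is about 2 mm above the plate with no force. Go down 2.5 mm more, release and lift.

Request:
arm_command(targets="0 0 1 0 0 0 0;0 0 2 0 0 0 0;0 0 2.8 0 0 0 0;0 0 2.8 0 0 0 0;0 0 2.8 0 0 0 0")

```text
time: 15.07
tool_pos: [0.4155, -0.3109, 0.0168]
tcp_rot: [3.072, 0.656, 0.0]
wrist_force: [0.1, -0.7, 0.2]
width: 0.4
```

Request:
arm_command(targets="0 0 0 0 0 0 0.45;0 0 0 0 0 0 0.55;0 0 0 0 0 0 0.65;0 0 0 0 0 0 0.65;0 0 0 0 0 0 0.65;0 0 0 0 0 0 0.65")

```text
time: 15.57
tool_pos: [0.4153, -0.3107, 0.0167]
tcp_rot: [3.072, 0.656, -0.0]
wrist_force: [-0.2, -0.5, 0.4]
width: 0.65
```

```bash
python3 look.py 12 wrist
```

```text
t 15.57 tcp [ 415.3 -310.7   16.7] yawx 24.1 tilt 0.0 q [-0.69  0.21  2.12 -0.    0.82  0.46] F [-0.2 -0.5  0.4] w 0.65
```

View pics/wrist_12.png

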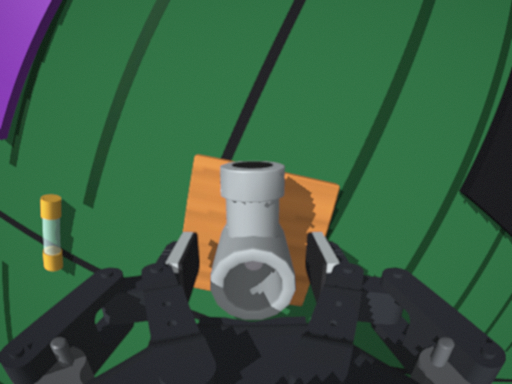

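Fingers are clear on both sides and the tee is standing. Lift straight up and check.

Request:
arm_command(targets="0 0 -10 0 0 0 0.65;0 0 -30 0 0 0 0.65;0 0 -65 0 0 0 0.65;0 0 -105 0 0 0 0.65;0 0 -140 0 0 0 0.8;0 0 -150 0 0 0 1;0 0 -150 0 0 0 1;0 0 -150 0 0 0 1")

```text
time: 16.28
tool_pos: [0.4155, -0.3109, 0.1674]
tcp_rot: [3.071, 0.656, 0.002]
wrist_force: [-0.3, -0.0, -1.2]
width: 1.001
```

```bash
python3 look.py 13 wrist scene
python3 - <<'E'
from h import *
for n in('wrist_13','scene_13'):
  W=np.load(f'pics/{n}.npz')['W']
  m=(np.hypot(W[...,0]-415,W[...,1]+310)<35)&(W[...,2]>51)&(W[...,2]<62);P=W[m];print(n,m.sum(),P.mean(0).round(1),cv2.minEnclosingCircle(P[:,:2].astype(np.float32)))
  A=np.c_[P[:,:2]-P[:,:2].mean(0),np.ones(len(P))];print(np.linalg.lstsq(A,P[:,2],rcond=None)[0])
  m=(np.hypot(W[...,0]-415,W[...,1]+310)<75)&(W[...,2]>4)&(W[...,2]<9);P=W[m];print(n,cv2.minAreaRect(P[:,:2].astype(np.float32)))
st();go((449.3,72.5,150),74.5);go((449.3,72.5,150),74.5-90)
E
```

```text
t 16.28 tcp [ 415.5 -310.9  167.4] yawx 24.1 tilt 0.1 q [-0.69  0.02  2.01  0.    1.12  0.46] F [-0.3 -0.  -1.2] w 1.001
wrist_13 724 [ 413.2 -311.    55.8] ((412.5932922363281, -311.37451171875), 17.995973587036133)
[-2.28209920e-03 -6.52709942e-03  5.57634992e+01]
wrist_13 ((412.78338623046875, -311.38897705078125), (80.39329528808594, 79.72034454345703), 11.995332717895508)
scene_13 53 [ 416.6 -307.8   54.3] ((417.284423828125, -309.8116149902344), 20.271793365478516)
[1.75541204e-03 2.04579485e-03 5.43242680e+01]
scene_13 ((413.4388122558594, -308.48492431640625), (100.79014587402344, 141.51959228515625), 80.5399169921875)
t 16.38 tcp [ 414.  -309.7  164.7] yawx 24.1 tilt 0.21 q [-0.69  0.02  2.01 -0.    1.12  0.46] F [-0.1 -0.4 -0.5] w 1.002
SHIFT [ 188.3 -334.4   15.5] TURN [ -0.2   0.  -50.4]
SHIFT [ 188.3 -334.4   15.5] TURN [-0.1  0.2 39.6]
```

View pics/wrist_13.png

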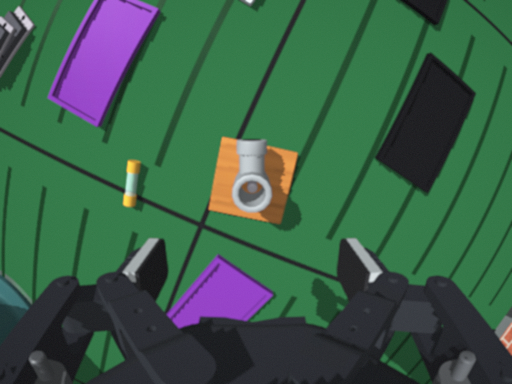

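Request:
arm_command(targets="188 -334 5 0 0 40 1;188 -334 5 0 0 40 1;188 -334 5 0 0 40 1;188 -334 5 0 0 40 1;188 -334 5 0 0 40 1;188 -334 5 0 0 40 1;188 -334 5 0 0 40 1;188 -334 5 0 0 40 1;188 -334 5 0 0 40 1;188 -334 5 0 0 40 1")

```text
time: 17.22
tool_pos: [0.4483, 0.0732, 0.1591]
tcp_rot: [3.111, -0.434, -0.007]
wrist_force: [1.0, -0.6, 0.7]
width: 0.998
```

Request:
arm_command(targets="0 0 0 0 0 0 1;0 0 0 0 0 0 1")

```text
time: 17.38
tool_pos: [0.4487, 0.0724, 0.1593]
tcp_rot: [3.111, -0.427, -0.007]
wrist_force: [0.9, -0.1, 0.8]
width: 0.998
```

```bash
cat > pads.py <<'E'
import sys
from h import *
n=sys.argv[1];W=np.load(f'pics/{n}.npz')['W']
g=np.hypot(W[...,0]-450,W[...,1]-72)<75
for nm,z0,z1 in (("sblock",30,38),("lblock",15.5,20)):
    m=g&(W[...,2]>z0)&(W[...,2]<z1);P=W[m]
    if m.sum()>5:
        r=cv2.minAreaRect(P[:,:2].astype(np.float32));print(nm,m.sum(),P.mean(0).round(1),np.round(r[0],1),np.round(r[1],1),round(r[2],1))
E
python3 look.py 14 wrist scene; python3 pads.py wrist_14;python3 pads.py scene_14; python3 -c "
from h import *
st();go((449.3,72.5,40),-15.7)"
```

```text
t 17.38 tcp [448.7  72.4 159.3] yawx -15.6 tilt 0.28 q [ 0.11 -0.1   2.13 -0.    1.11  1.95] F [ 0.9 -0.1  0.8] w 0.998
sblock 2662 [448.4  71.5  34.3] [447.2  72.1] [37.4 64.7] 73.8
lblock 1082 [460.2  65.1  18.3] [449.4  71.8] [47.9 92.2] 65.6
sblock 264 [450.   73.4  33.5] [449.6  72.7] [41.6 64.4] 73.8
lblock 100 [459.   77.6  17.5] [451.2  70.8] [51.6 91.7] 65.8
t 17.48 tcp [449.2  70.3 159.9] yawx -15.9 tilt 0.22 q [ 0.1  -0.1   2.13 -0.    1.11  1.95] F [ 0.  -1.2  0.6] w 0.999
SHIFT [-1.000e-01 -2.300e+00  1.199e+02] TURN [ 0.1  0.2 -0.2]
```

View pics/wrist_14.png

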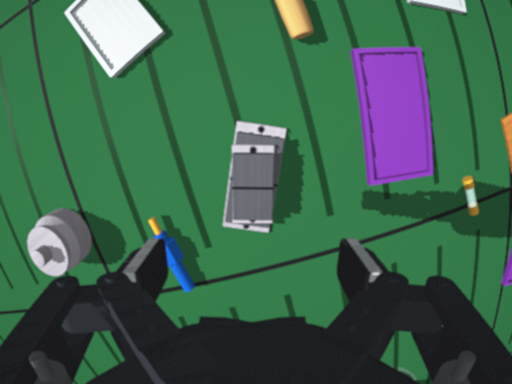

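Request:
arm_command(targets="0 -2 30 0 0 0 0.7;0 -2 60 0 0 0 0.7;0 -2 85 0 0 0 0.7;0 -2 95 0 0 0 0.7;0 -2 95 0 0 0 0.7;0 -2 95 0 0 0 0.7;0 -2 95 0 0 0 0.7", newtons=50)

```text
time: 18.07
tool_pos: [0.4524, 0.0722, 0.068]
tcp_rot: [-3.111, 0.436, -0.003]
wrist_force: [0.0, 0.3, -0.0]
width: 0.7
```

```bash
python3 look.py 15 wrist; python3 pads.py wrist_15; python3 -c "
from h import *
st();go((449.3,72.4,25),-16)"
```

```text
t 18.07 tcp [452.4  72.2  68. ] yawx -16.0 tilt 0.13 q [ 0.1   0.02  2.21 -0.    0.91  1.95] F [ 0.   0.3 -0. ] w 0.7
sblock 5467 [449.4  71.2  34.3] [447.2  71.7] [38.1 64.1] 73.8
lblock 2062 [464.7  63.   18.3] [449.   70.4] [46.5 92.4] 65.7
t 18.12 tcp [452.8  72.5  68.4] yawx -15.9 tilt 0.18 q [ 0.1   0.02  2.21 -0.    0.91  1.95] F [-0.6 -0.7  0.6] w 0.7
SHIFT [-3.4  1.1 43.4] TURN [-0.1 -0.2  0.1]
```

View pics/wrist_15.png

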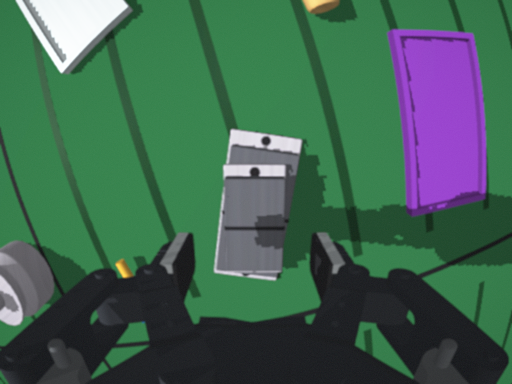

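Request:
arm_command(targets="-3 1 15 0 0 0 0.7;-3 1 30 0 0 0 0.7;-3 1 39 0 0 0 0.7;-3 1 43 0 0 0 0.7;-3 1 43 0 0 0 0.7;-3 1 43 0 0 0 0.7;-3 1 43 0 0 0 0.7")

```text
time: 18.7
tool_pos: [0.4489, 0.0728, 0.0246]
tcp_rot: [-3.111, 0.434, -0.003]
wrist_force: [-0.2, -0.0, 1.4]
width: 0.7
```

```bash
python3 -c "
from h import *
st();go((449.3,72.4,25),-16)"
```

```text
t 18.7 tcp [448.9  72.8  24.6] yawx -15.9 tilt 0.1 q [ 0.11  0.08  2.24 -0.    0.81  1.95] F [-0.2 -0.   1.4] w 0.7
SHIFT [ 0.5  0.3 -0.4] TURN [-0.  -0.1  0.1]
```

Request:
arm_command(targets="0 0 -0.5 0 0 0 0.55;0 0 -0.5 0 0 0 0.5;0 0 -0.5 0 0 0 0.4;0 0 -0.5 0 0 0 0.2;0 0 -0.5 0 0 0 0;0 0 -0.5 0 0 0 0;0 0 -0.5 0 0 0 0")

```text
time: 19.28
tool_pos: [0.4487, 0.0728, 0.0251]
tcp_rot: [-3.111, 0.434, -0.002]
wrist_force: [-1.6, -0.1, 5.2]
width: 0.428
```

Request:
arm_command(targets="0 0 -2 0 0 0 0;0 0 -5 0 0 0 0;0 0 -12 0 0 0 0;0 0 -25 0 0 0 0;0 0 -25 0 0 0 0;0 0 -25 0 0 0 0")

```text
time: 19.78
tool_pos: [0.4488, 0.0728, 0.05]
tcp_rot: [-3.111, 0.434, -0.003]
wrist_force: [-0.5, 0.4, -2.1]
width: 0.423
```

```bash
python3 look.py 16 wrist scene
python3 - <<'E'
from h import *
W=np.load('pics/wrist_16.npz')['W'];t=bot.read_state()['tool_pos']*1000
m=(np.hypot(W[...,0]-t[0]+2,W[...,1]-t[1])<45)&(abs(W[...,2]-t[2]-9)<5);P=W[m];r=cv2.minAreaRect(P[:,:2].astype(np.float32));print(m.sum(),P.mean(0),r)
A=np.c_[P[:,:2]-t[:2],np.ones(len(P))];print(np.linalg.lstsq(A,P[:,2],rcond=None)[0])
im=cv2.imread('pics/scene_16.png')[170:280,220:380];cv2.imwrite('pics/s16c.png',cv2.resize(im,None,fx=4,fy=4))
E
python3 pads.py wrist_16
```

```text
t 19.78 tcp [448.8  72.8  50. ] yawx -15.9 tilt 0.13 q [ 0.11  0.04  2.23 -0.    0.87  1.95] F [-0.5  0.4 -2.1] w 0.423
9017 [450.95647548  71.58742232  59.10043316] ((447.19927978515625, 72.36747741699219), (62.72249221801758, 65.03140258789062), 74.56747436523438)
[-5.05228270e-03  2.43855923e-03  5.91198621e+01]
lblock 1903 [483.2  54.5  18.3] [449.5  70. ] [45.9 91.2] 66.1
```

View pics/wrist_16.png

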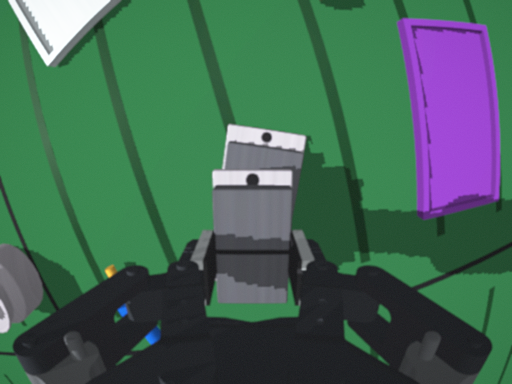

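View pics/s16c.png

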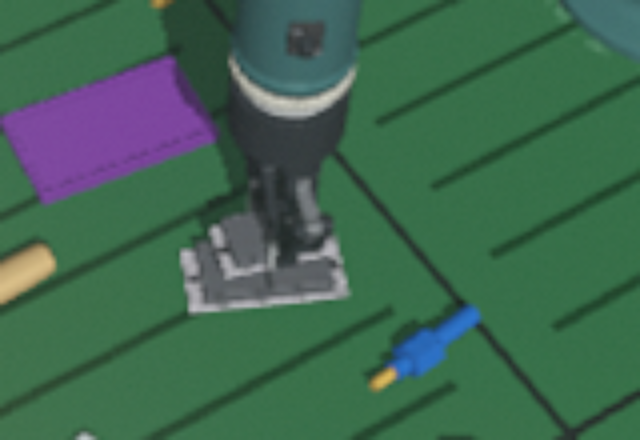

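```bash
python3 -c "
from h import *
st();go((662,171,80),21.4)"
```

```text
t 19.88 tcp [447.6  72.7  49. ] yawx -15.9 tilt 0.01 q [ 0.11  0.04  2.23 -0.    0.87  1.95] F [ 1.1 -0.8 -2.4] w 0.423
SHIFT [ 179.2 -153.3  -31.1] TURN [  0.    0.  -37.3]
```

Request:
arm_command(targets="0 0 -40 0 0 0 0;30 -25 -50 0 0 -5 0;180 -153 -50 0 0 -37.3 0;180 -153 -50 0 0 -37.3 0;180 -153 -50 0 0 -37.3 0;180 -153 -50 0 0 -37.3 0;180 -153 -50 0 0 -37.3 0;180 -153 -50 0 0 -37.3 0;180 -153 -50 0 0 -37.3 0;180 -153 -50 0 0 -37.3 0")

```text
time: 20.72
tool_pos: [0.6614, 0.1702, 0.0973]
tcp_rot: [3.087, 0.583, -0.006]
wrist_force: [-0.5, -0.1, -1.9]
width: 0.423
```

Request:
arm_command(targets="0 0 20 0 0 0 0;0 0 40 0 0 0 0;0 0 40 0 0 0 0;0 0 40 0 0 0 0;0 0 40 0 0 0 0")

```text
time: 21.13
tool_pos: [0.6623, 0.1701, 0.0597]
tcp_rot: [3.087, 0.583, -0.0]
wrist_force: [-0.7, 0.1, -1.7]
width: 0.426
```

```bash
cat > tray.py <<'E'
import sys
from h import *
n=sys.argv[1];x,y,r=map(float,sys.argv[2:5])
im=cv2.imread(f'pics/{n}.png');W=np.load(f'pics/{n}.npz')['W'];hsv=cv2.cvtColor(im,cv2.COLOR_BGR2HSV)
t=bot.read_state()['tool_pos']*1000
g=np.hypot(W[...,0]-x,W[...,1]-y)<r
m=g&(hsv[...,1]<40)&(hsv[...,2]>120)&(W[...,2]>8)&(W[...,2]<13);P=W[m]
rr=cv2.minAreaRect(P[:,:2].astype(np.float32));print('tray',m.sum(),np.round(rr[0],1),np.round(rr[1],1),round(rr[2],1))
m=(np.hypot(W[...,0]-t[0],W[...,1]-t[1])<60)&(abs(W[...,2]-t[2]-9)<4)&(hsv[...,2]<135);P=W[m]
rr=cv2.minAreaRect(P[:,:2].astype(np.float32));print('pad',m.sum(),P.mean(0).round(1),np.round(rr[0],1),np.round(rr[1],1),round(rr[2],1))
E
python3 look.py 17 wrist scene top; python3 tray.py wrist_17 662 171 90; python3 -c "
from h import *
st();go((662.3,171.2,30),21.4)"
```

```text
t 21.13 tcp [662.3 170.1  59.7] yawx 21.4 tilt 0.01 q [ 0.22  0.42  1.73 -0.    0.99  1.41] F [-0.7  0.1 -1.7] w 0.426
tray 2356 [661.5 170.5] [109.2  72.4] 21.4
pad 8797 [664.  171.6  68.9] [660.7 170.6] [65.1 63.3] 20.8
t 21.28 tcp [663.9 170.6  61.1] yawx 21.4 tilt 0.16 q [ 0.22  0.42  1.72 -0.    0.99  1.41] F [ 0.4 -0.6 -1.3] w 0.425
SHIFT [-1.4 -1.1 31.1] TURN [ 0.  -0.2 -0. ]
```

View pics/wrist_17.png

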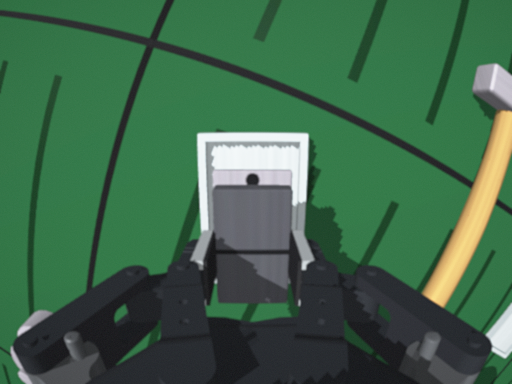

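Request:
arm_command(targets="0 0 18 0 0 0 0;0 0 34 0 0 0 0;0 0 43 0 0 0 0;0 0 46 0 0 0 0;0 0 47 0 0 0 0;0 0 47 0 0 0 0;0 0 47 0 0 0 0")

```text
time: 21.87
tool_pos: [0.6639, 0.1707, 0.0133]
tcp_rot: [-3.087, -0.583, -0.003]
wrist_force: [0.3, 1.0, -1.1]
width: 0.426
```

```bash
python3 look.py 18 wrist;python3 tray.py wrist_18 662 171 90
```

```text
t 21.87 tcp [663.9 170.7  13.3] yawx 21.4 tilt 0.11 q [ 0.22  0.48  1.75 -0.    0.92  1.41] F [ 0.3  1.  -1.1] w 0.426
tray 4485 [662.2 170.6] [107.3  72.5] 21.4
pad 8720 [665.7 172.1  22.4] [662.5 171.4] [64.9 62.8] 19.4
```

Request:
arm_command(targets="0 0 1 0 0 0 0;0 0 2 0 0 0 0;0 0 2.6 0 0 0 0;0 0 2.6 0 0 0 0;0 0 2.6 0 0 0 0")

```text
time: 22.33
tool_pos: [0.6637, 0.1707, 0.0112]
tcp_rot: [-3.087, -0.583, -0.002]
wrist_force: [-2.7, -1.1, 5.9]
width: 0.427
```

Request:
arm_command(targets="0 0 0 0 0 0 0.45;0 0 0 0 0 0 0.5;0 0 0 0 0 0 0.6;0 0 0 0 0 0 0.6;0 0 -5 0 0 0 0.6;0 0 -20 0 0 0 0.65;0 0 -50 0 0 0 0.7;0 0 -90 0 0 0 0.7;0 0 -110 0 0 0 0.7;0 0 -110 0 0 0 0.7")

```text
time: 23.17
tool_pos: [0.6681, 0.1717, 0.1289]
tcp_rot: [-3.086, -0.583, -0.022]
wrist_force: [0.9, 0.2, 0.8]
width: 0.701
```

```bash
python3 look.py 19 wrist
python3 - <<'E'
from h import *
im=cv2.imread('pics/wrist_19.png');W=np.load('pics/wrist_19.npz')['W'];hsv=cv2.cvtColor(im,cv2.COLOR_BGR2HSV)
g=np.hypot(W[...,0]-662,W[...,1]-171)<75
for nm,m in(('tray',g&(hsv[...,1]<40)&(W[...,2]>8)&(W[...,2]<14)&(hsv[...,2]>130)),('pad',g&(W[...,2]>17)&(W[...,2]<26))):
    P=W[m];r=cv2.minAreaRect(P[:,:2].astype(np.float32));print(nm,m.sum(),P.mean(0).round(1),r)
    A=np.c_[P[:,:2]-P[:,:2].mean(0),np.ones(len(P))];print(np.linalg.lstsq(A,P[:,2],rcond=None)[0])
st();go((450.9,71,130),-23.8)
E
```

```text
t 23.17 tcp [668.1 171.7 128.9] yawx 21.4 tilt 0.79 q [0.22 0.36 1.68 0.   1.09 1.41] F [0.9 0.2 0.8] w 0.701
tray 2522 [666.9 172.7  10.1] ((660.646240234375, 170.1387939453125), (110.16455078125, 72.1004409790039), 21.16033172607422)
[-8.98155307e-05  5.16112729e-04  1.01078457e+01]
pad 2944 [663.7 171.6  20.3] ((662.6889038085938, 171.1954345703125), (63.80543518066406, 37.12031173706055), 20.93195915222168)
[ 3.35751624e-04 -1.76592458e-03  2.03450187e+01]
t 23.22 tcp [666.4 171.3 125.8] yawx 21.4 tilt 0.56 q [0.22 0.36 1.68 0.   1.09 1.41] F [ 0.5 -0.3  0.1] w 0.699
SHIFT [-237.2   14.7   -6.4] TURN [-0.1 -0.6 45.2]
```

View pics/wrist_19.png

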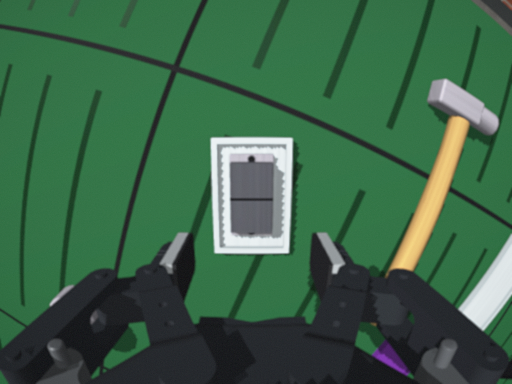

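Smaller pad is flat in its tray: top at 20.3 mm, about 2 mm off centre, pixel (252,197). Now the larger pad.

Request:
arm_command(targets="-236 14 -10 0 0 45 0.8;-236 14 -10 0 0 45 0.8;-236 14 -10 0 0 45 0.8;-236 14 -10 0 0 45 0.8;-236 14 -10 0 0 45 0.8;-236 14 -10 0 0 45 0.8;-236 14 -10 0 0 45 0.8;-236 14 -10 0 0 45 0.8;-236 14 -10 0 0 45 0.8;-236 14 -10 0 0 45 0.8")

```text
time: 24.05
tool_pos: [0.449, 0.0716, 0.1298]
tcp_rot: [-3.075, 0.64, -0.001]
wrist_force: [-0.2, 0.2, 0.4]
width: 0.802
```

Request:
arm_command(targets="0 0 30 0 0 0 0.85;0 0 60 0 0 0 0.85;0 0 60 0 0 0 0.85;0 0 60 0 0 0 0.85;0 0 60 0 0 0 0.85;0 0 60 0 0 0 0.85")

```text
time: 24.55
tool_pos: [0.4502, 0.0717, 0.0712]
tcp_rot: [-3.075, 0.641, -0.004]
wrist_force: [0.6, -0.9, 0.7]
width: 0.847
```

```bash
python3 look.py 20 wrist;python3 pads.py wrist_20; python3 -c "
from h import *
st();go((451,71,9),-23.8)"
```

```text
t 24.55 tcp [450.2  71.7  71.2] yawx -23.6 tilt 0.16 q [0.1  0.01 2.21 0.   0.92 2.09] F [ 0.6 -0.9  0.7] w 0.847
lblock 8068 [452.   69.3  18.3] [449.1  70.6] [46.2 92.6] 65.8
t 24.6 tcp [450.2  71.7  71.4] yawx -23.6 tilt 0.18 q [0.1  0.01 2.21 0.   0.92 2.09] F [-0.8  0.3  0.5] w 0.854
SHIFT [ 0.8  0.4 62.4] TURN [-0.1 -0.2  0.2]
```

View pics/wrist_20.png

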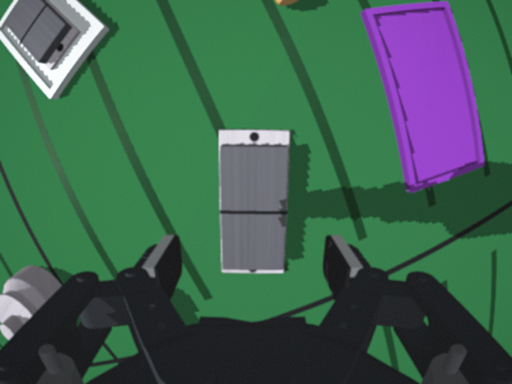

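Request:
arm_command(targets="1 0.5 25 0 0 0 0.85;1 0.5 45 0 0 0 0.85;1 0.5 58 0 0 0 0.85;1 0.5 64 0 0 0 0.85;1 0.5 64 0 0 0 0.85;1 0.5 64 0 0 0 0.85;1 0.5 64 0 0 0 0.8")

```text
time: 25.18
tool_pos: [0.4505, 0.0707, 0.0069]
tcp_rot: [-3.074, 0.642, -0.004]
wrist_force: [1.2, 0.0, -0.6]
width: 0.802
```

Request:
arm_command(targets="0 0 0 0 0 0 0.7;0 0 0 0 0 0 0.6;0 0 0 0 0 0 0.5;0 0 0 0 0 0 0.3;0 0 0 0 0 0 0;0 0 0 0 0 0 0;0 0 0 0 0 0 0", newtons=60)

```text
time: 25.77
tool_pos: [0.4499, 0.0707, 0.0069]
tcp_rot: [-3.075, 0.643, -0.002]
wrist_force: [-1.8, 1.0, 7.0]
width: 0.513
```

Request:
arm_command(targets="0 0 -2 0 0 0 0;0 0 -5 0 0 0 0;0 0 -12 0 0 0 0;0 0 -30 0 0 0 0;0 0 -30 0 0 0 0;0 0 -30 0 0 0 0")

```text
time: 26.27
tool_pos: [0.4502, 0.0706, 0.0366]
tcp_rot: [-3.074, 0.642, -0.005]
wrist_force: [-0.5, -1.0, -3.7]
width: 0.52
```

```bash
python3 look.py 21 wrist scene
python3 - <<'E'
from h import *
W=np.load('pics/wrist_21.npz')['W'];t=bot.read_state()['tool_pos']*1000
m=(np.hypot(W[...,0]-t[0]+2,W[...,1]-t[1])<55)&(abs(W[...,2]-t[2]-11)<4);P=W[m];r=cv2.minAreaRect(P[:,:2].astype(np.float32));print(m.sum(),P.mean(0),r)
A=np.c_[P[:,:2]-t[:2],np.ones(len(P))];print(np.linalg.lstsq(A,P[:,2],rcond=None)[0])
st();go((665,-204.7,90),-11.4)
E
```

```text
t 26.27 tcp [450.2  70.6  36.6] yawx -23.6 tilt 0.18 q [ 0.1   0.06  2.24 -0.    0.84  2.08] F [-0.5 -1.  -3.7] w 0.52
15098 [456.45977037  66.96498269  47.93195332] ((450.7023010253906, 69.7146987915039), (70.2566909790039, 89.43769836425781), 65.93069458007812)
[-7.70385665e-04  2.46459830e-03  4.79466356e+01]
t 26.37 tcp [448.7  70.5  35.2] yawx -23.6 tilt 0.02 q [ 0.1   0.07  2.24 -0.    0.84  2.08] F [ 0.4 -0.6 -4.3] w 0.52
SHIFT [308.4 165.6 -54.8] TURN [  0.    0.  -12.2]
```

View pics/wrist_21.png

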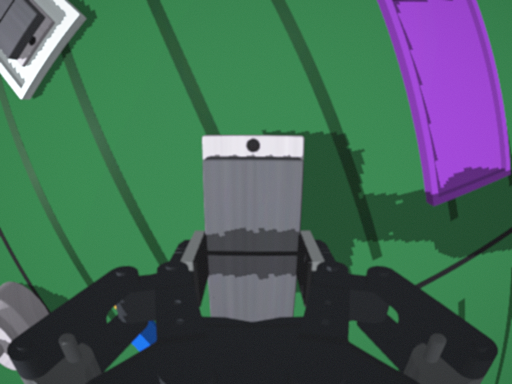

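Request:
arm_command(targets="0 0 -40 0 0 0 0;20 10 -62 0 0 -2 0;308 165 -62 0 0 -12.2 0;308 165 -62 0 0 -12.2 0;308 165 -62 0 0 -12.2 0;308 165 -62 0 0 -12.2 0;308 165 -62 0 0 -12.2 0;308 165 -62 0 0 -12.2 0;308 165 -62 0 0 -12.2 0;308 165 -62 0 0 -12.2 0")

```text
time: 27.2
tool_pos: [0.6655, -0.206, 0.0955]
tcp_rot: [-3.126, 0.313, 0.003]
wrist_force: [1.1, 1.1, -2.8]
width: 0.52
```

```bash
python3 -c "
from h import *
st();go((665.5,-204.7,60),-11.4)"
```

```text
t 27.2 tcp [ 665.5 -206.    95.5] yawx -11.4 tilt 0.13 q [-0.34  0.41  1.67 -0.    1.06  1.43] F [ 1.1  1.1 -2.8] w 0.52
SHIFT [-0.2 -1.2 35.5] TURN [-0.   0.1 -0. ]
```

Request:
arm_command(targets="0 0 20 0 0 0 0;0 0 40 0 0 0 0;0 0 40 0 0 0 0;0 0 40 0 0 0 0;0 0 40 0 0 0 0;0 0 40 0 0 0 0")

```text
time: 27.7
tool_pos: [0.6659, -0.2037, 0.0587]
tcp_rot: [3.126, -0.311, 0.002]
wrist_force: [-0.2, -0.1, -3.2]
width: 0.518
```

```bash
sed -i 's/t\[2\]-9/t[2]-11/' tray.py; python3 look.py 22 wrist scene;python3 tray.py wrist_22 665 -205 105; st=1; python3 -c "
from h import *
st()"
```

```text
t 27.7 tcp [ 665.9 -203.7   58.7] yawx -11.4 tilt 0.09 q [-0.33  0.44  1.7   0.    1.    1.44] F [-0.2 -0.1 -3.2] w 0.518
tray 2842 [ 662.8 -206.4] [ 82.6 144.3] 78.6
pad 15016 [ 672.5 -205.6   70. ] [ 666.4 -204. ] [70.7 89.5] 78.2
t 27.8 tcp [ 666.2 -203.9   59.3] yawx -11.4 tilt 0.15 q [-0.33  0.44  1.7  -0.    1.    1.44] F [-0.1  0.2 -2.8] w 0.515
```

View pics/wrist_22.png

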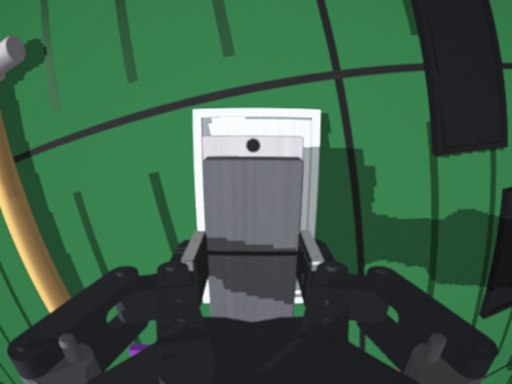

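Request:
arm_command(targets="-1 2 15 0 0 0 0;-1 2 32 0 0 0 0;-1 2 42 0 0 0 0;-1 2 46 0 0 0 0;-1 2 46 0 0 0 0;-1 2 46 0 0 0 0")

```text
time: 28.3
tool_pos: [0.6638, -0.2057, 0.0114]
tcp_rot: [3.126, -0.312, 0.0]
wrist_force: [0.0, -0.7, -3.0]
width: 0.516
```

```bash
python3 look.py 23 wrist;python3 tray.py wrist_23 665 -205 105
```

```text
t 28.3 tcp [ 663.8 -205.7   11.4] yawx -11.4 tilt 0.0 q [-0.34  0.5   1.72 -0.    0.92  1.43] F [ 0.  -0.7 -3. ] w 0.516
tray 6322 [ 697.2 -213. ] [82.9 74.3] 78.5
pad 14984 [ 670.4 -207.7   22.6] [ 663.9 -206.3] [70.2 90.2] 78.3
```

View pics/wrist_23.png

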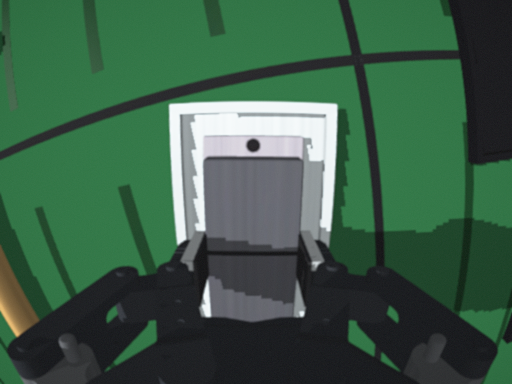

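Request:
arm_command(targets="0 0 0.8 0 0 0 0;0 0 1.2 0 0 0 0;0 0 1.2 0 0 0 0")

```text
time: 28.6
tool_pos: [0.664, -0.2058, 0.011]
tcp_rot: [3.126, -0.312, 0.001]
wrist_force: [-1.4, 1.0, 1.8]
width: 0.514
```

Request:
arm_command(targets="0 0 0 0 0 0 0.52;0 0 0 0 0 0 0.6;0 0 0 0 0 0 0.7;0 0 0 0 0 0 0.7;0 0 -5 0 0 0 0.7;0 0 -20 0 0 0 0.75;0 0 -50 0 0 0 0.8;0 0 -90 0 0 0 0.8;0 0 -120 0 0 0 0.8;0 0 -120 0 0 0 0.8")

```text
time: 29.43
tool_pos: [0.6696, -0.2077, 0.1416]
tcp_rot: [3.122, -0.312, 0.025]
wrist_force: [1.2, -0.5, 2.1]
width: 0.803
```

```bash
python3 look.py 24 wrist scene
python3 - <<'E'
from h import *
im=cv2.imread('pics/wrist_24.png');W=np.load('pics/wrist_24.npz')['W'];hsv=cv2.cvtColor(im,cv2.COLOR_BGR2HSV)
g=np.hypot(W[...,0]-664,W[...,1]+205)<95
for nm,m in(('tray',g&(hsv[...,1]<40)&(W[...,2]>8)&(W[...,2]<14)&(hsv[...,2]>150)),('pad',g&(W[...,2]>19)&(W[...,2]<26))):
    P=W[m];r=cv2.minAreaRect(P[:,:2].astype(np.float32));print(nm,m.sum(),P.mean(0).round(1),r)
    A=np.c_[P[:,:2]-P[:,:2].mean(0),np.ones(len(P))];print(np.linalg.lstsq(A,P[:,2],rcond=None)[0])
st()
def blobs(W,im,tag):
  for nm,x,y,r,z0,z1 in(('lidknob',446,315,45,64,76),('lidflange',446,315,45,49,56),('tee',415,-310,22,51,60),('spad',662,171,60,17,24),('lpad',665,-205,70,19,26),('lance',394,182,60,4,30),('hammer',738,-3,170,10,35)):
    m=(np.hypot(W[...,0]-x,W[...,1]-y)<r)&(W[...,2]>z0)&(W[...,2]<z1);P=W[m]
    if m.sum()>3:print(tag,nm,m.sum(),P.mean(0).round(1))
blobs(np.load('pics/scene_24.npz')['W'],0,'now');blobs(cloud(cam('scene'),np.load('pics/scene0.npy'))*1000 if 0 else np.load('pics/scene_6.npz')['W'],0,'old')
E
```

```text
t 29.43 tcp [ 669.6 -207.7  141.6] yawx -11.4 tilt 0.93 q [-0.34  0.36  1.64  0.    1.12  1.43] F [ 1.2 -0.5  2.1] w 0.803
tray 3043 [ 670.2 -207.    10. ] ((662.4327392578125, -206.07431030273438), (82.35706329345703, 144.44970703125), 78.5965347290039)
[-4.29719669e-04  4.44178641e-05  1.00392043e+01]
pad 4752 [ 665.3 -206.3   22.3] ((663.265625, -205.8687286376953), (45.35969924926758, 92.17961883544922), 78.08699798583984)
[-9.12353728e-04  1.26543349e-03  2.22907614e+01]
t 29.53 tcp [ 666.1 -206.5  135. ] yawx -11.4 tilt 0.41 q [-0.34  0.37  1.65  0.    1.12  1.43] F [ 0.2  0.2 -1.1] w 0.803
now lidknob 53 [446.9 315.5  68.5]
now lidflange 352 [447.2 316.2  52. ]
now tee 47 [ 416.1 -307.5   54.6]
now spad 321 [666.2 172.4  19.8]
now lpad 334 [ 667.3 -204.3   21.8]
now lance 208 [396.2 184.8  16.4]
now hammer 1141 [739.5   3.5  21.5]
old lidknob 53 [447.1 315.5  69. ]
old lidflange 358 [447.6 316.5  51.9]
old lance 215 [394.5 184.3  15.7]
old hammer 1148 [739.4   4.1  21.5]
```

View pics/wrist_24.png

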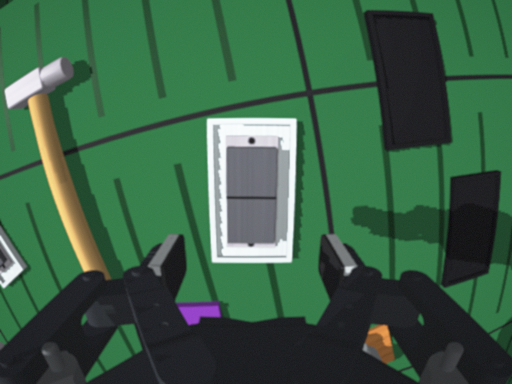

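View pics/scene_24.png

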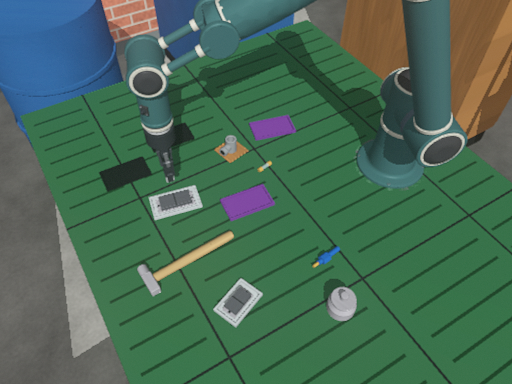

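All four parts are in place; hammer and lance have not moved. One settle hold, then I hand it in.

Request:
arm_command(targets="0 0 0 0 0 0 0.8;0 0 0 0 0 0 0.8;0 0 0 0 0 0 0.8;0 0 0 0 0 0 0.8;0 0 0 0 0 0 0.8;0 0 0 0 0 0 0.8")

```text
time: 30.03
tool_pos: [0.6634, -0.2056, 0.1294]
tcp_rot: [-3.126, 0.312, 0.002]
wrist_force: [-0.6, 0.9, -0.3]
width: 0.797
```

```bash
python3 -c "
from h import *
st();print(bot.finish_job())"
```

```text
t 30.03 tcp [ 663.4 -205.6  129.4] yawx -11.4 tilt 0.08 q [-0.34  0.37  1.65 -0.    1.12  1.43] F [-0.6  0.9 -0.3] w 0.797
the job is handed in; nothing more can be done
None
```

I took the pile apart in order: lid onto the can, tee over the peg, smaller pad into the smaller white tray, larger pad into the larger one. I handed the job in at about 30 s with everything released and the gripper raised clear. `finish_job` gives no verdict, so these results rest on my own camera checks:

| Part | Height measured (mm) | Expected (mm) | Off centre (approx.) |
|---|---|---|---|
| Lid on can | flange top 52 | 52 | 1 mm |
| Tee on peg | run top 56 | 56 | under 1 mm |
| Smaller pad | top 20.3 | 20 | 2–3 mm |
| Larger pad | top 22.3 | 22 | 1 mm |

- **Level:** the flat faces of all four showed tilts of 0.01 rad or less, against the 0.08 limit.
- **Left alone:** I did not touch the lance, the hammer or the look-alike trays. Between two scene views, the lance reading changed by about 2 mm and the hammer by under 1 mm, which is measuring scatter.
- **Disagreement:** the wrist camera read positions about 2 mm low in x compared with the tool position and the fixed cameras. The top and scene cameras differed from each other by 1–4 mm. For the final alignments I compared part and target within the same view.
- **Not checked:** I did not take a separate picture after the final settling hold. The last views are from about half a second before hand-in, and the final wrist force was about 1 N.

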